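Slant a rocking tube cradle by its plumb gauge and hold it

TASK

The three culture tubes have to lie at the slope to which the black tab on the rack's angle gauge is set. Swing the hold-down clamp clear by turning its wing knob (front right of the rack) anticlockwise to its stop, then take the cradle by the bar handle at its right end and rock it up, without lifting it out of its bearings, until the gauge's swinging needle comes to rest pointing at the tab. Finish still holding the handle, cradle steady and needle on the tab, so that a colleague can prop it there; do not shift the things lying around.

Things in the scene. Friction and masses are not known exactly. Their poses are not given: they have to be found in the camera images.
- stand: the rack's stand: grey bed plate 214 x 200 mm, a pillar at the front and one at the rear with open-topped V bearings. Origin on the bench under the middle; x points from the front (gauge side, towards the robot) to the rear, y left, z up. Fixed. The plate and all on it lean by 0.035 rad (2 degrees) about x, right side up, as the levelling studs at its right edge are screwed out
- bearing (a point): on the stand: the point midway between the two V bearings where the cradle's axis lies when its trunnions are seated, 153 mm above the bench
- cradle: the loose white tilting cradle, 138 x 150 mm, with three capped tubes fixed in it. Its 18 mm trunnions lie along its x in the stand's bearings. Origin on the trunnion axis, midway; y left, z up when level. At the start it rests on two posts under its right end, held down by the clamp's toe on its front right ear. Rocked up, it sinks back when let go. 0.75 kg in all
- clamp_knob (a joint): angle of the clamp's wing knob and of the steel toe on the same spindle, rad: 0 = toe over the cradle's ear (cradle held down); grows anticlockwise seen from above; stop at 1.4 (starts at 0 to 0.2). Over 1.1 the toe is clear of the cradle. It stays where it is left; turning takes about 0.2 N m
- knob_grip (a point): centre of the knob's upright black wing: 46 mm long (this frame's x), 11 mm thick (y), 28 mm high; the point is 12 mm below its top, about 205 mm above the bench, at the front right of the stand. It turns about its own z. Free space 35 mm round it down to 25 mm below the point
- handle: the cradle's handle, part of the cradle: a round steel bar of 12 mm diameter, 84 mm long along the cradle's x, on two arms from a white end plate 120 mm wide; origin at the middle of the bar
- handle_grip (a point): middle of the handle's bar, 130 mm to the right (cradle's -y) of the trunnion axis and level with it in the cradle's frame, 157 mm above the bench at the start; 40 mm free between bar and end plate, 72 mm between the arms. Its x runs along the bar. Lifting takes about 3 to 6 N; it moves on a circle round the trunnion axis
- needle (a joint): reading of the plumb gauge, rad: angle of the needle on the gauge plate (fixed to the cradle, in front of the front pillar). It hangs by its weight, so at rest it reads the cradle's slope against level, right end up positive (0.035 at the start). It swings when the cradle moves, about 1 s a swing, settling in 2 to 3 s; it is behind a clear cover
- set_mark (a joint): reading at which the black tab is set on the gauge's rim, rad, in the same sense as needle; 0.22 to 0.44, fixed during a run: the wanted slope of the cradle
- needle_tip (a point): tip of the black needle, 79 mm from the trunnion axis, 120 mm in front of the cradle's middle; its frame's z runs from here along the needle to the axis
- mark_tip (a point): point just inside the black tab on the rim of the white fan-shaped gauge plate (radius 94 mm, a line every 5 degrees), 79 mm from the trunnion axis; its frame's z runs from here to the axis. With the needle on the tab, the two tips meet
- marker: bystander: green marker pen, 16 x 128 x 14 mm, lying loose to the left of the rack; origin centre of its underside
- cap: bystander: dark green screw cap of a tube, 35 mm across, 12 mm high, lying loose to the right of the rack near the handle; origin centre of its underside

How it is judged:
By the outcome, as a careful person would: the job done as asked, in the order asked, and still so for the second after the job is handed in, while the arm keeps its last pose, push and grip.
It also fails if it takes over 51 s, if anything falls off the work surface, if the arm or the gripper's body presses on something with over 40 N, if the wrist force passes 120 N, or if a joint passes its speed limit or range.

ROBOT

A 6-joint arm with a two-finger parallel gripper is mounted at the origin on a cart in front of the work surface, level with it; the furniture and walls round the work are solid. World frame = base frame: x ahead of the robot, y to its left, z up, the work surface at z = 0. Lengths are in m, angles in rad, forces in N, time in s.
With the tool pointing down it reaches from about 0.225 to 0.875 m from the base axis. Payload 3.4 kg.
Tool frame: the origin (TCP) lies at the very end of the fingers, on their centre line; the grasp point (between the pads) lies 19 mm behind it; z points along the fingers, y is the direction in which the jaws open and shut (so a half turn about z gives the same grasp; the last joint's range is limited). The gripper opens to 85 mm and grips with 20 to 120 N. Pads are 22 mm wide; open, the fingers measure 114 mm over their backs; the gripper's body (76 mm by 85 mm) begins 54 mm behind the grasp point. The pads swing forward as they close: fully open they stand 13 mm farther back than shut.
Start: joints at [1.216, 0.276, 1.505, -0, 1.361, -0.121], TCP at [0.133, 0.559, 0.196] pointing down, gripper open.
Joint ranges: [-2.89, 2.89], [-0.75, 2.08], [0.22, 2.7], [-1.18, 4.32], [0.11, 2.71], [-2.7, 2.7]. Speed limits (rad/s): [2.57, 2.57, 3.14, 3.14, 3.14, 3.14].

INTERFACE

Orientations are given as a unit quaternion [w, x, y, z].
In Python, from rig import telemetry, cams, sign_off, spotter gives the robot as it stands.
- The arm moves only by the tool servo_tool, never from a script. Its argument "steps" is a list of rows, each a list of 6 numbers: the shift along the tool's x, y, z in mm, then the turn, a rotation vector about the tool's x, y, z in degrees. In form: [[x, y, z, ax, ay, az], ...]. A call has 1 to 8 rows; each row is the pose to reach, as a shift and turn from the pose commanded when the call began, along the tool's axes at that moment; what a row does not reach only later rows make up. A row lasts 1/10 s, in which the tool goes at most 50 mm and 8.59 degrees, less where a joint would pass 70% of its speed; a pose out of reach is approached as far as the arm can. A call with a gripper value outside its range is refused whole. "hand" is the closure in counts, from 0 (fully open) to 255 (shut), set as the call begins (left out, the last holds). The fingers move at their own pace and stop on an object; "grip_force" is the grip in N (left out, the last holds). Time passes only in rows, so rows that repeat a pose let the fingers close. It gives the time, the measured TCP pose, the force and the opening at its end, in the units of the state.
- telemetry.get_state(): the state, without advancing time (a new reading comes with each control period).
- cams.get_image(name): name is "scene" or "top" or "wrist"; returns (picture, depth): 400x640x3 uint8, red, green, blue; 400x640 float32, m along the optical axis (not along the pixel's ray), 0 where there is no reading.
- cams.camera_model(name): a dict with "camera_matrix" (3x3 intrinsics, pixels), "origin" and "rotation" of the camera in the world; the wrist camera has in their place "tool_from_camera" (4x4, takes a point from camera to tool coordinates, whose origin is the TCP and whose axes are the flange's). Camera axes: x right, y up, looking along -z (the intrinsics and any distortion apply to the point x, -y, -z); pixel columns grow to the right and rows downward; lengths in m; the calibration is good to about 2 mm. A picture is of the moment at which its call begins: read the wrist's pose just before it. camera_model takes no time and is no camera call.
- sign_off(): hands the job in, once; it reports no verdict.
Trained networks look in the newest picture that a camera, given by its name, has taken for a name from the list of things; names that differ only in an ending like _2 or _b are one class to them, and where a whole thing is asked for, a point or a joint stands for the part that bears it (a point fixed in the world has none). Each returns a list of dicts, best first, with "conf" (0 to 1); they miss things now and then, are a little off and sometimes report something else, mostly with a low value. They report only what shows in the picture. A call takes as long as a camera call.
- spotter.outline_of(query, camera): "region" (400x640 bool, what is visible of it) and "rect" ([left, top, width, height] in pixels, round what is visible of it).
The state is a dict: "clock": time; "qpos": joint angles; "qd": joint speeds; "effort": joint torques, N m; "position": TCP position; "ee_rot": TCP orientation; "contact_force": force on the tool from outside, world axes, zero at the start; "moment": the same for the moment, N m; "width": finger opening in m.
Only numpy, scipy, OpenCV 4.12 (cv2) and the standard library are available. Lean on these libraries where they do the work, as an engineer would, in place of code of your own. Each camera call takes 0.05 s, during which the arm holds its last target.

## Working session

There is one attempt and no reset: what is moved stays moved. The work goes in short steps, Python scripts to look and compute and a tool call to move; the robot and the scene stay as the last step left them, time stands still between calls to the robot, and variables do not carry over. Pictures are saved under pics/ and viewed, and the job is handed in when it is done.

Besides the shell and the picture viewer there is one more tool, called after "Emit:" in YAML: its name, and indented under it one key for each argument. servo_tool: Moves the arm, as the interface text tells. Its arguments: {"type":"object","properties":{"steps":{"type":"array","items":{"type":"array","items":{"type":"number"}}},"hand":{"type":"number"},"grip_force":{"type":"number"}},"required":["steps"]}

```bash
ls; mkdir -p pics; cat > h.py <<'E'
import numpy as np, cv2
from scipy.spatial.transform import Rotation as R
from rig import telemetry, cams, sign_off, spotter
def snap(n,f):
    s=telemetry.get_state(); im,d=cams.get_image(n); cv2.imwrite('pics/'+f+'.png',im[:,:,::-1]); np.savez('pics/'+f+'.npz',im=im,d=d,p=s['position'],q=s['ee_rot']); return im,d,s
def cam(n,s=None):
    m=cams.camera_model(n);K=np.array(m['camera_matrix'])
    if n=='wrist':
        T=np.eye(4);q=s['ee_rot'];T[:3,:3]=R.from_quat([q[1],q[2],q[3],q[0]]).as_matrix();T[:3,3]=s['position']
        T=T@np.array(m['tool_from_camera'])
    else:
        T=np.eye(4);T[:3,:3]=m['rotation'];T[:3,3]=m['origin']
    return K,T,m
def ray(n,u,v,s=None):
    K,T,m=cam(n,s); d=np.array([(u-K[0,2])/K[0,0],-(v-K[1,2])/K[1,1],-1.]); return T[:3,3],T[:3,:3]@d
def pt(n,u,v,dep,s=None):
    o,r=ray(n,u,v,s); return o+r*dep
def atz(n,u,v,z,s=None):
    o,r=ray(n,u,v,s); return o+r*(z-o[2])/r[2]
def proj(n,P,s=None):
    K,T,m=cam(n,s); c=np.linalg.inv(T)@np.append(P,1); return K[0,0]*c[0]/-c[2]+K[0,2], K[1,1]*c[1]/c[2]+K[1,2]
E
python3 - <<'E'
from h import *
print(telemetry.get_state())
for n in['scene','top','wrist']:
    im,d,s=snap(n,n+'0')
    print(n,cams.camera_model(n))
    for q in ['clamp_knob','handle','cradle','stand','cap','marker','needle','set_mark']:
        for o in spotter.outline_of(q,n)[:2]:
            r=o['region']; v,u=np.nonzero(r); dd=np.median(d[r]) if len(u) else 0
            print(n,q,round(o['conf'],2),o['rect'],u.mean() if len(u) else 0,v.mean() if len(u) else 0,dd, pt(n,u.mean(),v.mean(),dd,s).round(3))
E
```

```text
pics
{'clock': 0.0, 'qpos': array([ 1.21599680e+00,  2.76618365e-01,  1.50610686e+00, -1.31931966e-05,
        1.36069561e+00, -1.20980309e-01]), 'qd': array([-0.00025606, -0.00120973,  0.00022211, -0.00072494,  0.00153571,
       -0.00105813]), 'effort': array([-1.24866729e-04, -4.16769969e+01, -2.45811045e+01, -2.86210206e-04,
        1.07999714e-02, -3.71077351e-05]), 'position': array([0.13302163, 0.55880839, 0.19463691]), 'ee_rot': array([-2.09139632e-04,  1.16642051e-01,  9.93173598e-01, -8.89869597e-04]), 'contact_force': array([-0.79472641,  0.53860034,  0.88177532]), 'moment': array([0.0464616 , 0.00478074, 0.01981885]), 'width': 0.0854684858111358}
scene {'camera_matrix': array([[433.13754095,   0.        , 318.20392144],
       [  0.        , 433.13754095, 195.08144212],
       [  0.        ,   0.        ,   1.        ]]), 'origin': array([ 0.05792384, -0.24757994,  0.76691761]), 'rotation': array([ 0.79771223,  0.29893032, -0.18055485, -0.49162568])}Traceback (most recent call last):
  File "<stdin>", line 9, in <module>
  File "h.py", line 17, in pt
    o,r=ray(n,u,v,s); return o+r*dep
        ~~~^^^^^^^^^
  File "h.py", line 15, in ray
    K,T,m=cam(n,s); d=np.array([(u-K[0,2])/K[0,0],-(v-K[1,2])/K[1,1],-1.]); return T[:3,3],T[:3,:3]@d
          ~~~^^^^^
  File "h.py", line 12, in cam
    T=np.eye(4);T[:3,:3]=m['rotation'];T[:3,3]=m['origin']
                ~^^^^^^^
ValueError: could not broadcast input array from shape (4,) into shape (3,3)
```

```bash
sed -i "s/T\[:3,:3\]=m\['rotation'\]/w=m['rotation'];T[:3,:3]=R.from_quat([w[1],w[2],w[3],w[0]]).as_matrix()/" h.py
python3 - <<'E'
from h import *
for n in['scene','top','wrist']:
    im,d,s=snap(n,n+'0')
    print(n,cams.camera_model(n))
    for q in ['clamp_knob','handle','cradle','stand','cap','needle','set_mark']:
        for o in spotter.outline_of(q,n)[:2]:
            r=o['region']; v,u=np.nonzero(r); dd=np.median(d[r]) if len(u) else 0
            print(n,q,round(o['conf'],2),o['rect'],u.mean().round(1) if len(u) else 0,v.mean().round(1) if len(u) else 0,dd, pt(n,u.mean(),v.mean(),dd,s).round(3))
print(telemetry.get_state()['clock'])
E
```

```text
scene {'camera_matrix': array([[433.13754095,   0.        , 318.20392144],
       [  0.        , 433.13754095, 195.08144212],
       [  0.        ,   0.        ,   1.        ]]), 'origin': array([ 0.05792384, -0.24757994,  0.76691761]), 'rotation': array([ 0.79771223,  0.29893032, -0.18055485, -0.49162568])}
scene clamp_knob 0.83 [350.1, 225.0, 20.5, 35.6] 360.0 242.1 0.6937298 [ 0.441 -0.125  0.193]
scene handle 0.64 [375.6, 193.6, 59.1, 62.1] 403.4 226.6 0.7541027 [ 0.527 -0.173  0.16 ]
scene cradle 0.84 [288.4, 164.3, 143.8, 114.1] 357.9 216.3 0.77894825 [ 0.518 -0.091  0.153]
scene stand 0.72 [285.5, 161.2, 129.7, 146.2] 359.5 259.4 0.83014137 [ 0.493 -0.111  0.058]
scene cap 0.75 [404.6, 281.8, 18.3, 24.7] 415.3 294.3 0.8339591 [ 0.498 -0.229  0.01 ]
scene needle 0.25 [283.9, 165.8, 130.4, 138.9] 360.1 259.1 0.8307244 [ 0.495 -0.112  0.058]
top {'camera_matrix': array([[373.57227217,   0.        , 317.00040845],
       [  0.        , 373.57227217, 203.79827266],
       [  0.        ,   0.        ,   1.        ]]), 'origin': array([ 0.49571257, -0.00924921,  0.99098233]), 'rotati
[... 268 characters left out ...]
8, 152.3, 102.5, 92.5] 356.0 195.8 0.8294101 [ 0.544 -0.09   0.162]
top stand 0.74 [299.1, 147.8, 94.6, 104.7] 335.2 207.9 0.9625643 [ 0.52  -0.05   0.028]
wrist {'camera_matrix': array([[350.68216079,   0.        , 319.56907752],
       [  0.        , 350.68216079, 203.10122418],
       [  0.        ,   0.        ,   1.        ]]), 'tool_from_camera': array([[-4.57448931e-04,  9.66310978e-01,  2.57376931e-01,
         6.52659919e-02],
       [ 9.99999881e-01,  3.98505936e-04,  2.81176002e-04,
        -2.36383234e-04],
       [ 1.69137223e-04,  2.57377029e-01, -9.66311045e-01,
        -1.77996457e-01],
       [ 0.00000000e+00,  0.00000000e+00,  0.00000000e+00,
         1.00000000e+00]])}
1.3
```

View pics/scene0.png

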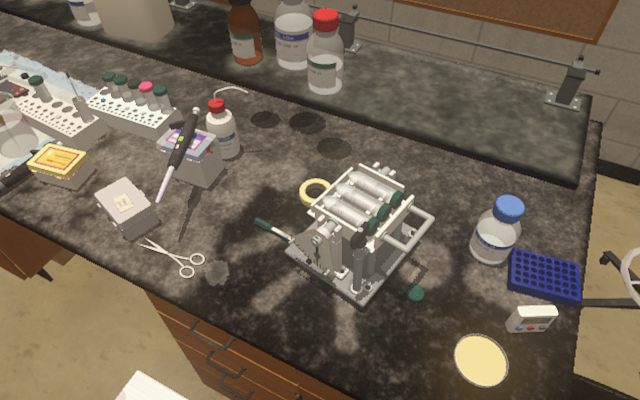

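View pics/top0.png

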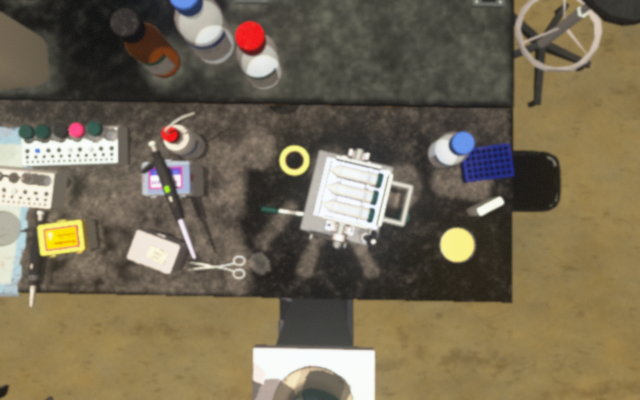

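View pics/wrist0.png

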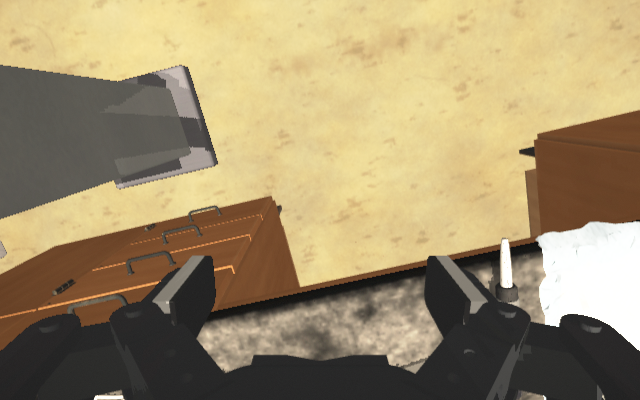

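```bash
python3 - <<'E'
import cv2,numpy as np
a=cv2.imread('pics/scene0.png')[150:310,270:440]; b=cv2.imread('pics/top0.png')[140:260,290:420]
cv2.imwrite('pics/z1.png',cv2.resize(a,None,fx=4.5,fy=3.7,interpolation=2) if 0 else cv2.resize(a,None,fx=3.7,fy=3.7,interpolation=2))
cv2.imwrite('pics/z2.png',cv2.resize(b,None,fx=5,fy=5,interpolation=2))
E
```

```text
(no output)
```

View pics/z1.png

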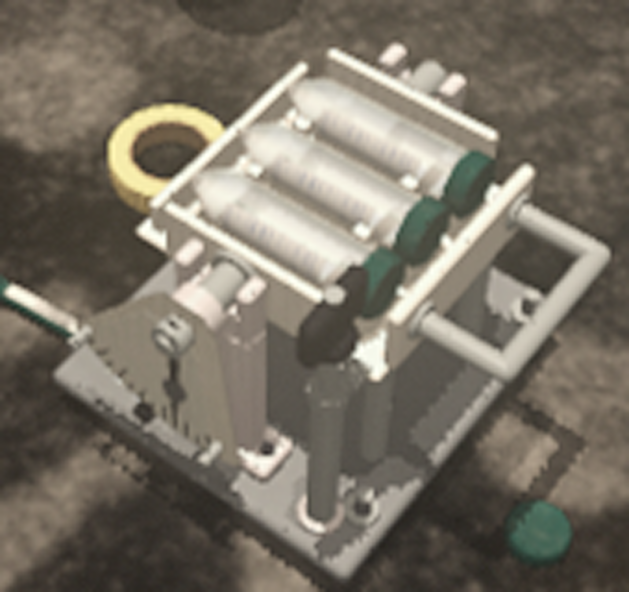

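View pics/z2.png

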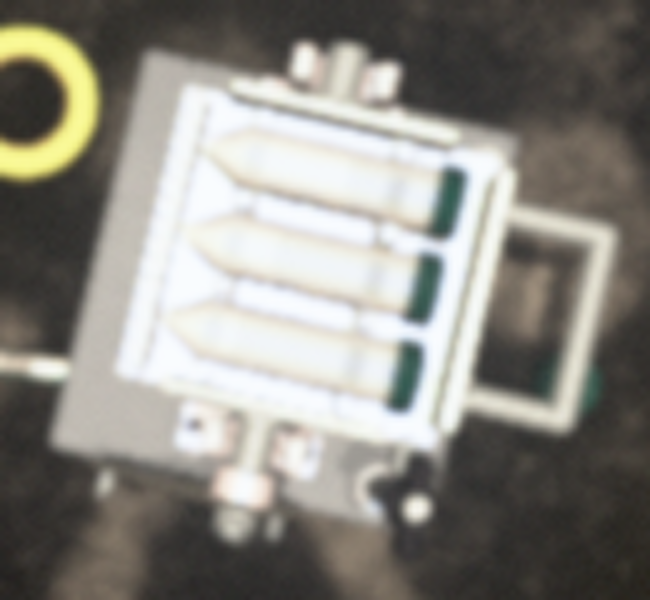

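```bash
cat >> h.py <<'E'
def Q(q): return R.from_quat([q[1],q[2],q[3],q[0]])
def rel(P,Rm,s=None):
    """relative tool move from current measured pose to world pose P, rotation matrix Rm"""
    s=s or telemetry.get_state(); R0=Q(s['ee_rot'])
    return (R0.inv().apply(np.array(P)-s['position'])*1000).round(1), np.degrees((R0.inv()*R.from_matrix(Rm)).as_rotvec()).round(2)
def tool(yaw,pitch=0,roll=0):
    """tool x=-(heading yaw), pointing down, pitched forward by pitch (rad) , heading=yaw"""
    c,s=np.cos(yaw),np.sin(yaw); base=np.array([[-c,-s,0],[-s,c,0],[0,0,-1.]])  # cols: x=-h, y=left?, z=down
    base=np.column_stack([[-c,-s,0],[-s,c,0],[0,0,-1]])
    return (R.from_rotvec(-pitch*np.array([-s,c,0]))*R.from_rotvec(roll*np.array([c,s,0]))).as_matrix()@base
E
python3 - <<'E'
from h import *
z2=lambda u,v:(290+u/5,140+v/5)
A=atz('top',*z2(605,235),.163);B=atz('top',*z2(568,422),.163);print(A,B,np.degrees(np.arctan2(*(A-B)[1::-1])),np.linalg.norm(A-B),(A+B)/2)
print('knobdot',atz('top',*z2(417,507),.2),atz('top',*z2(405,500),.217))
z1=lambda u,v:(270+u/3.7,150+v/3.7)
A2=atz('scene',*z1(600,255),.16);B2=atz('scene',*z1(508,365),.16);print(A2,B2,np.degrees(np.arctan2(*(A2-B2)[1::-1])),(A2+B2)/2)
# axis: front/rear trunnion ends
A3=atz('top',*z2(345,75),.162);B3=atz('top',*z2(245,460),.162);print('axis',A3,B3,np.degrees(np.arctan2(*(A3-B3)[1::-1])))
s=telemetry.get_state()
print(rel([.24,.3,.3],tool(-.18,.0),s),rel([.345,-.04,.21],tool(-.18,.52),s)); print(tool(-.18,.52))
E
```

```text
[ 0.56613717 -0.21128074  0.163     ] [ 0.48296755 -0.19589592  0.163     ] -10.480173520598589 0.0845805989882443 [ 0.52455236 -0.20358833  0.163     ]
knobdot [ 0.44643438 -0.12438987  0.2       ] [ 0.45027279 -0.11692344  0.217     ]
[ 0.56533847 -0.21237868  0.16      ] [ 0.48597143 -0.19395472  0.16      ] -13.068957845034843 [ 0.52565495 -0.2031667   0.16      ]
axis [ 0.63542798 -0.09499226  0.162     ] [ 0.46324592 -0.05354174  0.162     ] -13.535631542818674
(array([-164. , -227.6, -104.5]), array([ 0.01,  0.  , -3.08])) (array([-344.9, -534. ,  -14.5]), array([ -0.8 , -29.79,  -3.02]))
[[-8.53798426e-01  1.79029573e-01  4.88852390e-01]
 [ 1.55365298e-01  9.83843693e-01 -8.89562391e-02]
 [-4.96880138e-01  1.64494631e-17 -8.67819180e-01]]
```

Emit:
servo_tool:
  steps:
    - [-25,-35,-16,0,0,0]
    - [-50,-70,-32,0,0,0]
    - [-75,-105,-50,0,0,0]
    - [-100,-140,-68,0,0,0]
    - [-123,-174,-80,0,0,0]
    - [-146,-208,-92,0,0,0]
    - [-164,-238,-100,0,0,-1]
    - [-190,-278,-100,0,0,-3]

```text
clock: 2.1
position: [0.2544, 0.2446, 0.2969]
ee_rot: [0.001, 0.089, 0.996, 0.001]
contact_force: [0.4, 0.1, 0.1]
width: 0.0852
```

```bash
python3 - <<'E'
from h import *
print(rel([.335,-.04,.22],tool(-.2,.52)))
E
```

```text
(array([-129.6, -266. ,   76.4]), array([  0.5 , -29.64,   1.17]))
```

Emit:
servo_tool:
  steps:
    - [-19,-42,0,0,-5,0.2]
    - [-38,-84,0,0,-10,0.4]
    - [-57,-126,8,0,-15,0.6]
    - [-76,-168,25,0,-20,0.8]
    - [-95,-210,45,0,-25,1]
    - [-112,-240,62,0.2,-28,1.2]
    - [-130,-266,76,0.5,-29.6,1.2]
    - [-130,-266,76,0.5,-29.6,1.2]

```text
clock: 2.9
position: [0.3324, -0.0418, 0.2184]
ee_rot: [0.255, 0.1, 0.962, -0.028]
contact_force: [-0.2, -0.4, -0.2]
width: 0.0856
```

```bash
python3 - <<'E'
from h import *
im,d,s=snap('wrist','w1'); print(s['position'],s['qd'].round(3),s['clock'])
E
```

```text
[ 0.33238746 -0.04178648  0.21840875] [-1.003  0.058  0.231  0.597 -0.35  -1.229] 2.9
```

View pics/w1.png

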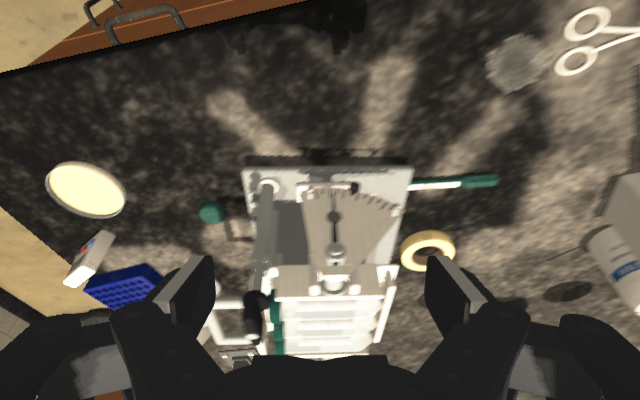

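```bash
python3 - <<'E'
from h import *
print(rel([.375,-.036,.166],tool(-.216,.75)))
E
```

```text
(array([-9.7, 17.1, 64.5]), array([ -0.09, -13.4 ,   0.39]))
```

Emit:
servo_tool:
  steps:
    - [-5,5,30,0,-7,0]
    - [-10,10,62,0,-13,0]
    - [-10,10,62,0,-13,0]
    - [-10,10,62,0,-13,0]

```text
clock: 3.35
position: [0.3724, -0.0368, 0.1682]
ee_rot: [0.359, 0.094, 0.928, -0.037]
contact_force: [0.3, -0.3, 0.1]
width: 0.0851
```

```bash
python3 - <<'E'
from h import *
im,d,s=snap('wrist','w2'); print(s['position'],s['qd'].round(3),s['clock'])
cv2.imwrite('pics/w2r.png',cv2.resize(im[::-1,::-1,::-1][:, 120:520],None,fx=2,fy=1.5)if 0 else im[::-1,::-1,::-1])
c=im[100:320,230:430][::-1,::-1,::-1]; cv2.imwrite('pics/w2z.png',cv2.resize(c,None,fx=2.7,fy=2.7,interpolation=2))
E
```

```text
[ 0.37238631 -0.03679284  0.16819279] [ 0.004 -0.01  -0.093 -0.025  0.011  0.017] 3.35
```

View pics/w2r.png

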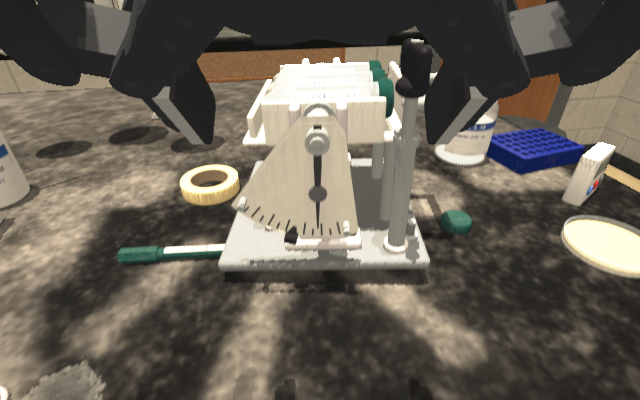

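View pics/w2z.png

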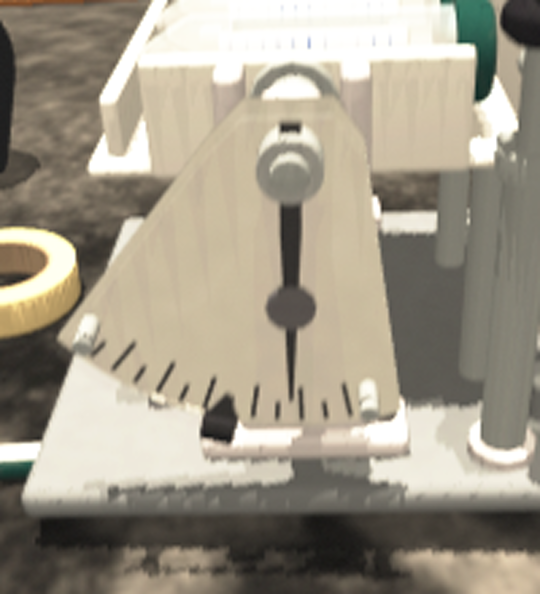

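```bash
python3 - <<'E'
from h import *
f=np.load('pics/w2.npz'); im=f['im']; d=f['d']; s=dict(position=f['p'],ee_rot=f['q'])
# plate points for plane fit
c=im[150:190,270:400][::-1,::-1,::-1]; cv2.imwrite('pics/w2zz.png',cv2.resize(c,None,fx=6,fy=6,interpolation=2))
P=[]
for v in range(175,250):
    for u in range(290,345):
        if d[v,u]>0: P.append(pt('wrist',u,v,d[v,u],s))
P=np.array(P)
for _ in range(6):
    c=np.median(P,0) if _==0 else P.mean(0); n=np.linalg.svd(P-c)[2][2] if _ else np.array([.976,-.216,0]); r=(P-c)@n; P=P[abs(r-np.median(r))<(.02 if _<1 else .003)]
print(c,n,len(P),r.std())
np.savez('pics/plane.npz',c=c,n=n)
E
```

```text
Traceback (most recent call last):
  File "h.py", line 17, in pt
    o,r=ray(n,u,v,s); return o+r*dep
        ~~~^^^^^^^^^
  File "h.py", line 15, in ray
    K,T,m=cam(n,s); d=np.array([(u-K[0,2])/K[0,0],-(v-K[1,2])/K[1,1],-1.]); return T[:3,3],T[:3,:3]@d
          ~~~^^^^^
  File "h.py", line 7, in cam
    m=cams.camera_model(n);K=np.array(m['camera_matrix'])
ValueError: time passes only in moves, steps and waits
```

View pics/w2zz.png

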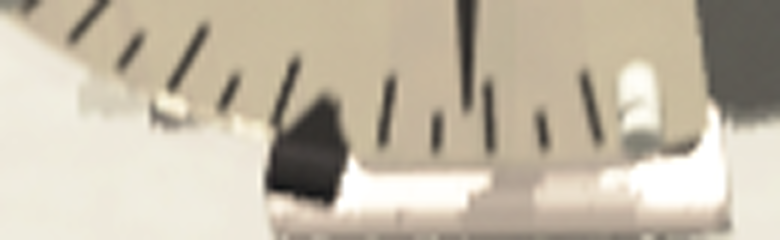

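```bash
python3 - <<'E'
import re
s=open('h.py').read()
s=s.replace("def cam(n,s=None):\n    m=cams.camera_model(n)","_c={}\ndef cam(n,s=None):\n    if n not in _c: _c[n]=cams.camera_model(n)\n    m=_c[n]")
open('h.py','w').write(s)
E
python3 - <<'E'
from h import *
f=np.load('pics/w2.npz'); im=f['im']; d=f['d']; s=dict(position=f['p'],ee_rot=f['q'])
P=np.array([pt('wrist',u,v,d[v,u],s) for v in range(175,250) for u in range(290,345) if d[v,u]>0])
h0=np.array([.976,-.216,0.]);r=P@h0;P=P[abs(r-np.median(r))<.01]
for _ in range(5):
    c=P.mean(0); n=np.linalg.svd(P-c)[2][2]; r=(P-c)@n; P=P[abs(r)<max(.002,2*r.std())]
n*=np.sign(n[0]); print(c,n,len(P),r.std(),np.degrees(np.arctan2(n[1],n[0])))
yaw=np.arctan2(n[1],n[0])
for yaw in [yaw,-.20,-.216,-.235]:
    hx=np.array([np.cos(yaw),np.sin(yaw),0]); hl=np.array([-hx[1],hx[0],0])
    def onp(u,v):
        o,r=ray('wrist',u,v,s); return o+r*((c-o)@hx)/(r@hx)
    zz=lambda x,y:(399-(x-2.5)/6, 189-(y-2.5)/6)
    z=lambda x,y:(429-(x-.85)/2.7, 319-(y-.85)/2.7)
    piv=onp(*z(291,167)); 
    def ang(p): w=onp(*p)-piv; return np.degrees(np.arctan2(w@hl,-w[2])).round(2),np.hypot(w@hl,w[2]).round(4)
    print(np.degrees(yaw),piv,'needle',ang(zz(467,108)),'tab',ang(zz(326,97)),'0',ang(zz(489,110)),'10',ang(zz(387,110)),'20',ang(zz(287,95)),'30',ang(zz(189,57)),'-5',ang(zz(543,130)),'5',ang(zz(437,133)))
E
```

```text
[ 0.42943637 -0.05063423  0.1165594 ] [ 9.75677609e-01 -2.19209885e-01  4.79052736e-04] 4041 0.0005931486141107107 -12.662631452217544
-12.662631452217544 [ 0.43011213 -0.0476265   0.15490229] needle (np.float64(0.16), np.float64(0.076)) tab (np.float64(14.6), np.float64(0.0769)) 0 (np.float64(-2.09), np.float64(0.0764)) 10 (np.float64(8.28), np.float64(0.0773)) 20 (np.float64(18.41), np.float64(0.0782)) 30 (np.float64(28.95), np.float64(0.0776)) -5 (np.float64(-7.29), np.float64(0.0803)) 5 (np.float64(3.09), np.float64(0.0805))
-11.459155902616466 [ 0.43004865 -0.04761379  0.15493099] needle (np.float64(0.16), np.float64(0.076)) tab (np.float64(14.63), np.float64(0.0766)) 0 (np.float64(-2.09), np.float64(0.0764)) 10 (np.float64(8.29), np.float64(0.0771)) 20 (np.float64(18.46), np.float64(0.0777)) 30 (np.float64(29.07), np.float64(0.077)) -5 (np.float64(-7.28), np.float64(0.0805)) 5 (np.float64(3.09), np.float64(0.0804))
-12.37588837482578 [ 0.430097   -0.04762347  0.15490913] needle (np.float64(0.16), np.float64(0.076)) tab (np.float64(14.61), np.float64(0.0768)) 0 (np.float64(-2.09), np.float64(0.0764)) 10 (np.float64(8.28), np.float64(0.0773)) 20 (np.float64(18.42), np.float64(0.0781)) 30 (np.float64(28.98), np.float64(0.0775)) -5 (np.float64(-7.29), np.float64(0.0804)) 5 (np.float64(3.09), np.float64(0.0805))
-13.464508185574346 [ 0.43015447 -0.04763498  0.15488315] needle (np.float64(0.16), np.float64(0.076)) tab (np.float64(14.58), np.float64(0.0771)) 0 (np.float64(-2.09), np.float64(0.0764)) 10 (np.float64(8.27), np.float64(0.0775)) 20 (np.float64(18.38), np.float64(0.0784)) 30 (np.float64(28.88), np.float64(0.078)) -5 (np.float64(-7.3), np.float64(0.0802)) 5 (np.float64(3.09), np.float64(0.0806))
```

```bash
python3 - <<'E'
from h import *
print(rel([.34,-.06,.26],tool(-.221,.5)),rel([.445,-.12,.285],tool(-.221,0)))
E
```

```text
(array([-39.3, -28.8, -85.4]), array([ 0.51, 13.92,  0.93])) (array([-140.7,  -66.5,  -26. ]), array([ 0.27, 42.57,  1.05]))
```

Emit:
servo_tool:
  steps:
    - [-20,-14,-43,0,7,0.2]
    - [-40,-29,-85,0,14,0.5]
    - [-65,-40,-85,0,22,0.6]
    - [-100,-50,-65,0,30,0.8]
    - [-125,-60,-43,0.2,38,1]
    - [-141,-66,-26,0.2,42.5,1]
    - [-141,-66,-26,0.2,42.5,1]
    - [-141,-66,-26,0.2,42.5,1]

```text
clock: 4.2
position: [0.4478, -0.1209, 0.2843]
ee_rot: [-0.001, 0.11, 0.994, -0.0]
contact_force: [-0.5, 1.3, 0.3]
width: 0.0854
```

```bash
python3 - <<'E'
from h import *
im,d,s=snap('wrist','w3'); print(s['position'],s['ee_rot'],s['qd'].round(3),s['clock'])
for q in ['clamp_knob','handle']:
  for o in spotter.outline_of(q,'wrist')[:2]: print(q,o['conf'],o['rect'])
cv2.imwrite('pics/w3r.png',im[::-1,::-1,::-1])
E
```

```text
[ 0.44775071 -0.12086312  0.28427013] [-5.19496280e-04  1.09867810e-01  9.93946071e-01 -4.14402094e-05] [-0.007 -0.114  0.058  0.004  0.004 -0.005] 4.2
clamp_knob 0.77 [301.9, 166.8, 33.4, 63.3]
handle 0.8 [246.9, 213.9, 67.6, 130.1]
```

View pics/w3r.png

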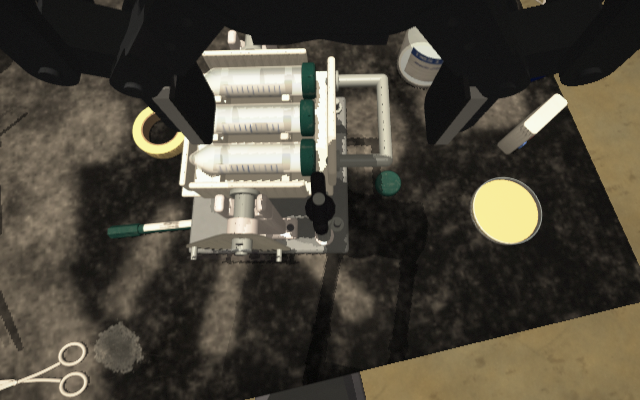

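```bash
python3 - <<'E'
from h import *
f=np.load('pics/w3.npz'); im=f['im']; d=f['d']; s=dict(position=f['p'],ee_rot=f['q'])
cv2.imwrite('pics/w3z.png',cv2.resize(im[130:350,230:400][::-1,::-1,::-1],None,fx=3,fy=3,interpolation=2)[:600])
yaw=-.221;hx=np.array([np.cos(yaw),np.sin(yaw)]);hl=np.array([-hx[1],hx[0]])
P=[];H=[]
for v in range(160,240):
    for u in range(295,345):
        p=pt('wrist',u,v,d[v,u],s)
        if d[v,u]>0 and im[v,u].max()<70 and p[2]>.18: P.append(p)
P=np.array(P); print(len(P),P.min(0),P.max(0),np.percentile(P[:,2],[50,90]))
t=P[P[:,2]>.210]; c=t[:,:2].mean(0); ev=np.linalg.svd(t[:,:2]-c)[2]; a=ev[0]*np.sign(ev[0,0]); q=(t[:,:2]-c)
print('top',len(t),c,'axis deg',np.degrees(np.arctan2(a[1],a[0])), 'ext',np.percentile(q@a,[1,99]),np.percentile(q@ev[1],[1,99]))
m=c+a*np.percentile(q@a,[1,99]).mean()+ev[1]*np.percentile(q@ev[1],[1,99]).mean(); print('mid',m)
for v in range(230,335):
    for u in range(230,330):
        p=pt('wrist',u,v,d[v,u],s)
        if d[v,u]>0 and .135<p[2]<.175 and (p[:2]-np.array([.52,-.2]))@hl<.012 and im[v,u].min()>60: H.append(p)
H=np.array(H); print('H',len(H),H.min(0),H.max(0))
b=H[(H[:,:2]-np.array([.52,-.2]))@hl<-0.0]
c=H[:,:2].mean(0);l=(H[:,:2]-[.52,-.2])@hl;x=(H[:,:2]-[.52,-.2])@hx
print(np.percentile(l,[1,10,50,90,99]),np.percentile(x,[1,10,50,90,99]),np.percentile(H[:,2],[10,50,95]))
E
```

```text
1060 [ 0.42404417 -0.13379395  0.18305182] [ 0.46817348 -0.10931852  0.21705173] [0.21320021 0.21506479]
top 716 [ 0.44497525 -0.12012215] axis deg -8.873558616180498 ext [-0.0202906   0.02224611] [-0.00523706  0.00531634]
mid [ 0.44593518 -0.12031214]
H 1316 [ 0.47825772 -0.21597005  0.15516777] [ 0.57310643 -0.17920464  0.16465892]
[-0.00584614 -0.00402323  0.00154922  0.00706002  0.01152803] [-0.04246601 -0.0376882   0.00077675  0.04307138  0.05058576] [0.15914544 0.16190703 0.16353947]
```

View pics/w3z.png

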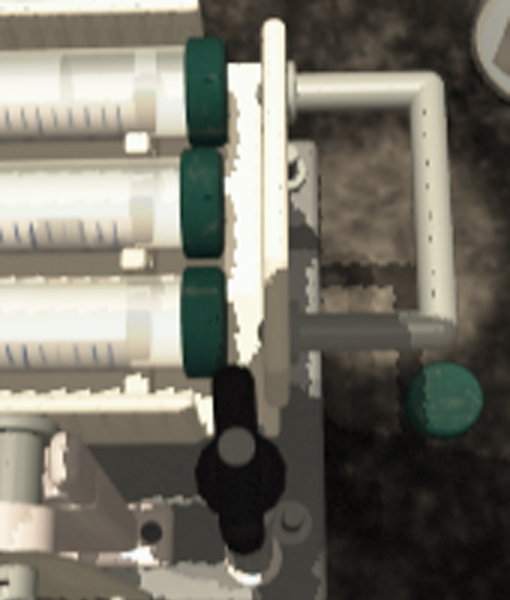

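```bash
python3 - <<'E'
from h import *
s=telemetry.get_state(); print(s['qpos'].round(2),s['clock'],s['position'])
print(rel([.446,-.1203,.186],tool(np.radians(-8.9)),s))
E
```

```text
[-0.41  0.06  1.56  0.    1.52 -1.76] 4.35 [ 0.44424935 -0.11966521  0.28696441]
(array([ -1.4,  -0.2, 101. ]), array([-0.06,  0.28, -3.75]))
```

Emit:
servo_tool:
  steps:
    - [0,0,0,0,0,8.5]
    - [0,0,0,0,0,17]
    - [0,0,0,0,0,25.5]
    - [0,0,0,0,0,34]
    - [0,0,0,0,0,42.5]
    - [0,0,0,0,0,51]
    - [0,0,0,0,0,59.5]
    - [0,0,0,0,0,68]
  hand: 150
  grip_force: 40

```text
clock: 5.15
position: [0.4433, -0.1196, 0.288]
ee_rot: [0.004, 0.65, 0.76, 0.001]
contact_force: [0.1, -1.0, 0.7]
width: 0.0348
```

Emit:
servo_tool:
  steps:
    - [0,0,0,0,0,8.5]
    - [0,0,0,0,0,17]
    - [0,0,0,0,0,25.5]
    - [0,0,0,0,0,34]
    - [0,0,0,0,0,42.5]
    - [0,0,0,0,0,51]
    - [0,0,0,0,0,59.5]
    - [0,0,0,0,0,68]

```text
clock: 5.95
position: [0.4433, -0.1196, 0.288]
ee_rot: [0.002, 0.964, 0.267, 0.003]
contact_force: [-1.2, -0.6, 0.5]
width: 0.0348
```

Emit:
servo_tool:
  steps:
    - [0,0,0,0,0,8.5]
    - [0,0,0,0,0,17]
    - [0,0,0,0,0,25.5]
    - [0,0,0,0,0,34]
    - [0,0,0,0,0,40]
    - [0,0,0,0,0,40]
    - [0,0,0,0,0,40]

```text
clock: 6.65
position: [0.444, -0.1198, 0.2871]
ee_rot: [0.001, 0.997, -0.074, 0.003]
contact_force: [-0.2, -0.2, 0.3]
width: 0.0348
```

```bash
python3 - <<'E'
from h import *
s=telemetry.get_state(); print(s['qpos'].round(2),s['clock'],s['position'],s['width'])
print(rel([.446,-.1203,.186],tool(np.radians(-8.9)+np.pi),s))
E
```

```text
[-0.42  0.05  1.56  0.    1.52  1.3 ] 6.65 [ 0.44397951 -0.11981133  0.28710903] 0.03481889894088909
(array([1.500e+00, 1.000e-01, 1.011e+02]), array([ 0.07, -0.32,  0.36]))
```

Emit:
servo_tool:
  steps:
    - [1.5,0,30,0,-0.3,0.4]
    - [1.5,0,60,0,-0.3,0.4]
    - [1.5,0,85,0,-0.3,0.4]
    - [1.5,0,101,0,-0.3,0.4]
    - [1.5,0,101,0,-0.3,0.4]
    - [1.5,0,101,0,-0.3,0.4]

```text
clock: 7.25
position: [0.4469, -0.1205, 0.1852]
ee_rot: [0.0, 0.997, -0.078, -0.001]
contact_force: [0.5, -0.6, 0.5]
width: 0.0351
```

```bash
python3 - <<'E'
from h import *
im,d,s=snap('wrist','w4'); print(s['position'],s['contact_force'],s['clock'],rel([.446,-.1203,.186],tool(np.radians(-8.9)+np.pi),s))
E
```

```text
[ 0.44686028 -0.1205228   0.18516768] [ 0.45065266 -0.57184447  0.48616042] 7.25 (array([-0.9, -0.1, -0.8]), array([ 0.03,  0.12, -0.1 ]))
```

View pics/w4.png

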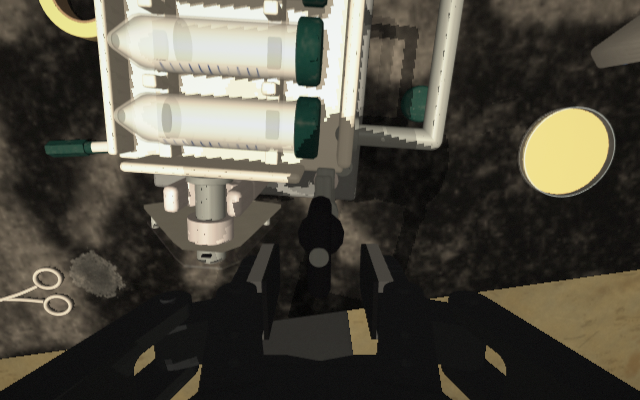

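Emit:
servo_tool:
  steps:
    - [0,0,0,0,0,0]
    - [0,0,0,0,0,0]
    - [0,0,0,0,0,0]
    - [0,0,0,0,0,0]
    - [0,0,0,0,0,0]
  hand: 255
  grip_force: 40

```text
clock: 7.8
position: [0.4469, -0.1205, 0.1844]
ee_rot: [-0.0, 0.997, -0.079, -0.002]
contact_force: [0.2, 0.5, 0.1]
width: -0.0
```

```bash
python3 - <<'E'
from h import *
im,d,s=snap('wrist','w5'); print(s['position'],s['contact_force'],s['clock'],s['width'])
snap('scene','s5')
a=cv2.imread('pics/s5.png')[100:300,270:440]; cv2.imwrite('pics/s5z.png',cv2.resize(a,None,fx=3,fy=3,interpolation=2))
E
```

```text
[ 0.44686071 -0.12048461  0.18437528] [0.23136558 0.54688558 0.13058783] 7.8 -1.541757592983967e-05
```

View pics/w5.png

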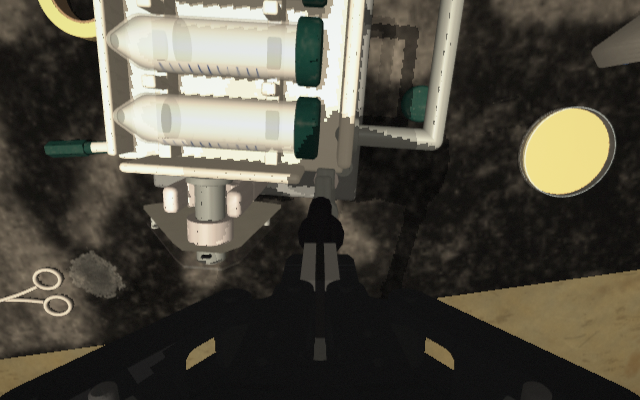

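View pics/s5z.png

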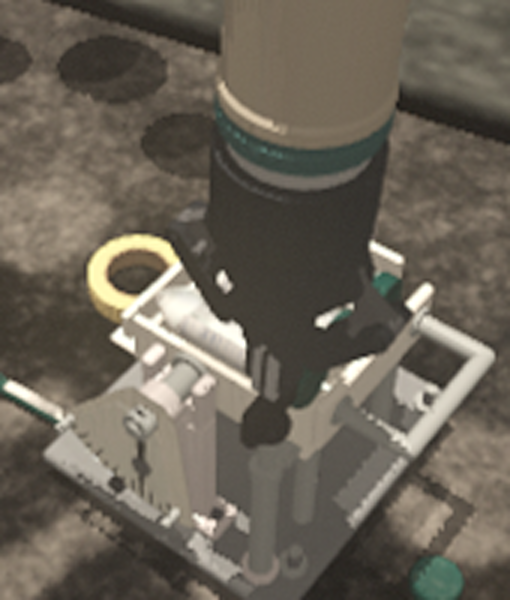

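```bash
python3 - <<'E'
from h import *
f=np.load('pics/w5.npz'); im=f['im']; d=f['d']; s=dict(position=f['p'],ee_rot=f['q'])
g=np.clip(im[190:370,260:380,::-1].astype(float)*2.2,0,255).astype(np.uint8)
f4=np.load('pics/w4.npz')['im']; g4=np.clip(f4[190:370,230:410,::-1].astype(float)*2.2,0,255).astype(np.uint8)
cv2.imwrite('pics/w5z.png',np.hstack([cv2.resize(g,None,fx=3,fy=3,interpolation=2),cv2.resize(g4,None,fx=2.4,fy=3,interpolation=2)]))
for v in [205,220,235,250,270,290,310,330,345]:
    print(v,[(u,*(pt('wrist',u,v,d[v,u],s)*1000).round(0)) for u in (308,320,332)])
E
```

```text
205 [(308, np.float64(414.0), np.float64(-103.0), np.float64(-0.0)), (320, np.float64(469.0), np.float64(-124.0), np.float64(208.0)), (332, np.float64(452.0), np.float64(-129.0), np.float64(148.0))]
220 [(308, np.float64(464.0), np.float64(-118.0), np.float64(211.0)), (320, np.float64(465.0), np.float64(-124.0), np.float64(215.0)), (332, np.float64(455.0), np.float64(-129.0), np.float64(188.0))]
235 [(308, np.float64(457.0), np.float64(-117.0), np.float64(212.0)), (320, np.float64(457.0), np.float64(-123.0), np.float64(215.0)), (332, np.float64(448.0), np.float64(-127.0), np.float64(191.0))]
250 [(308, np.float64(458.0), np.float64(-118.0), np.float64(231.0)), (320, np.float64(457.0), np.float64(-123.0), np.float64(231.0)), (332, np.float64(457.0), np.float64(-127.0), np.float64(232.0))]
270 [(308, np.float64(458.0), np.float64(-118.0), np.float64(250.0)), (320, np.float64(457.0), np.float64(-123.0), np.float64(249.0)), (332, np.float64(457.0), np.float64(-127.0), np.float64(250.0))]
290 [(308, np.float64(459.0), np.float64(-119.0), np.float64(265.0)), (320, np.float64(454.0), np.float64(-122.0), np.float64(257.0)), (332, np.float64(459.0), np.float64(-126.0), np.float64(266.0))]
310 [(308, np.float64(459.0), np.float64(-119.0), np.float64(277.0)), (320, np.float64(447.0), np.float64(-121.0), np.float64(257.0)), (332, np.float64(512.0), np.float64(-131.0), np.float64(362.0))]
330 [(308, np.float64(447.0), np.float64(-117.0), np.float64(268.0)), (320, np.float64(439.0), np.float64(-120.0), np.float64(258.0)), (332, np.float64(454.0), np.float64(-125.0), np.float64(279.0))]
345 [(308, np.float64(443.0), np.float64(-116.0), np.float64(270.0)), (320, np.float64(109.0), np.float64(-68.0), np.float64(-174.0)), (332, np.float64(441.0), np.float64(-124.0), np.float64(268.0))]
```

View pics/w5z.png

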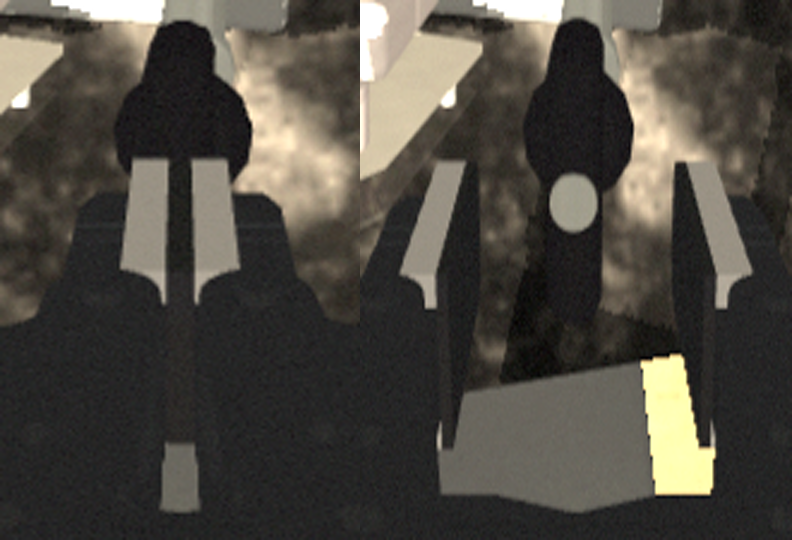

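```bash
python3 - <<'E'
from h import *
for n in ['w5','w4','w3']:
    f=np.load('pics/%s.npz'%n); im=f['im']; d=f['d']; s=dict(position=f['p'],ee_rot=f['q'])
    R0=Q(f['q'])
    print(n,s['position'])
    us={'w5':(308,314,332),'w4':(258,268,370,380),'w3':(205,212,430,435)}[n]
    for u in us:
        L=[]
        for v in range(225,300,5):
            p=R0.inv().apply(pt('wrist',u,v,d[v,u],s)-s['position'])*1000; L.append((v,*p.round(0).astype(int)))
        print(u,[tuple(int(x) for x in l) for l in L])
E
```

```text
w5 [ 0.44686071 -0.12048461  0.18437528]
308 [(225, 15, -5, -27), (230, 12, -5, -28), (235, 10, -5, -27), (240, 7, -5, -28), (245, 11, -5, -43), (250, 10, -4, -46), (255, 10, -4, -51), (260, 11, -4, -57), (265, 11, -4, -61), (270, 11, -4, -66), (275, 11, -4, -69), (280, 11, -4, -73), (285, 12, -3, -78), (290, 11, -3, -81), (295, 13, -3, -86)]
314 [(225, 15, -2, -30), (230, 13, -2, -29), (235, 11, -2, -30), (240, 8, -2, -30), (245, 10, -2, -41), (250, 11, -2, -47), (255, 11, -2, -52), (260, 11, -2, -57), (265, 11, -2, -62), (270, 11, -2, -66), (275, 11, -2, -69), (280, 11, -2, -73), (285, 9, -2, -72), (290, 7, -2, -72), (295, 7, -2, -76)]
332 [(225, 8, 7, -7), (230, 5, 7, -7), (235, 2, 7, -7), (240, -1, 7, -7), (245, 11, 5, -42), (250, 11, 5, -48), (255, 65, 0, -178), (260, 10, 5, -56), (265, 11, 5, -61), (270, 11, 5, -66), (275, 11, 4, -69), (280, 11, 4, -73), (285, 12, 4, -78), (290, 12, 4, -82), (295, 11, 4, -83)]
w4 [ 0.44686028 -0.1205228   0.18516768]
258 [(225, -15, -44, 62), (230, -28, -49, 86), (235, -29, -47, 76), (240, -29, -45, 66), (245, -81, -68, 186), (250, -86, -68, 18
[... 1754 characters left out ...]
1, -43, -51), (285, -2, -43, -52), (290, 65, 0, -178), (295, -6, -42, -54)]
430 [(225, -47, 110, 154), (230, -41, 101, 124), (235, -44, 99, 119), (240, -48, 99, 116), (245, -52, 99, 114), (250, -57, 100, 116), (255, -63, 101, 118), (260, 9, 42, -54), (265, 7, 43, -53), (270, 5, 43, -54), (275, 3, 43, -55), (280, 1, 43, -55), (285, -1, 43, -55), (290, -2, 43, -56), (295, -3, 42, -58)]
435 [(225, -47, 116, 155), (230, -41, 105, 124), (235, -44, 104, 119), (240, -48, 103, 116), (245, -52, 103, 115), (250, -57, 104, 114), (255, -79, 118, 154), (260, 11, 43, -57), (265, 10, 43, -59), (270, 7, 43, -59), (275, 6, 43, -60), (280, 4, 43, -60), (285, 3, 43, -61), (290, 0, 43, -61), (295, -2, 43, -61)]
```

```bash
python3 - <<'E'
from h import *
for P in [(.447,-.1205,.184),(.447,-.1205,.223),(.436,-.119,.223),(.436,-.119,.184)]:
    u,v=proj('scene',P); print(P,((u-270)*3,(v-100)*3))
E
```

```text
(0.447, -0.1205, 0.184) (np.float64(265.5879042256106), np.float64(424.1361948843851))
(0.447, -0.1205, 0.223) (np.float64(270.42737961922325), np.float64(381.1157289438705))
(0.436, -0.119, 0.223) (np.float64(259.3155065592573), np.float64(395.41951099387205))
(0.436, -0.119, 0.184) (np.float64(254.90340871785327), np.float64(438.20303071521806))
```

Emit:
servo_tool:
  steps:
    - [0,0,0,0,0,0]
    - [0,0,0,0,0,0]
    - [0,0,0,0,0,0]
    - [0,0,0,0,0,0]
  hand: 150

```text
clock: 8.3
position: [0.4468, -0.1205, 0.1843]
ee_rot: [-0.0, 0.997, -0.079, -0.002]
contact_force: [0.3, 0.4, -0.3]
width: 0.0351
```

Emit:
servo_tool:
  steps:
    - [-0.5,0,10,0,0,0]
    - [-0.5,0,20,0,0,0]
    - [-0.5,0,30,0,0,0]
    - [-0.5,0,37,0,0,0]
    - [-0.5,0,37,0,0,0]

```text
clock: 8.8
position: [0.4451, -0.1199, 0.1457]
ee_rot: [-0.001, 0.997, -0.079, -0.003]
contact_force: [-0.3, -0.0, 0.9]
width: 0.0349
```

```bash
python3 - <<'E'
from h import *
im,d,s=snap('wrist','w6'); print(s['position'],s['contact_force'],s['clock'],s['width'])
E
```

```text
[ 0.44513842 -0.11990584  0.14573303] [-0.25915431 -0.00151212  0.91177575] 8.8 0.034949327053011535
```

View pics/w6.png

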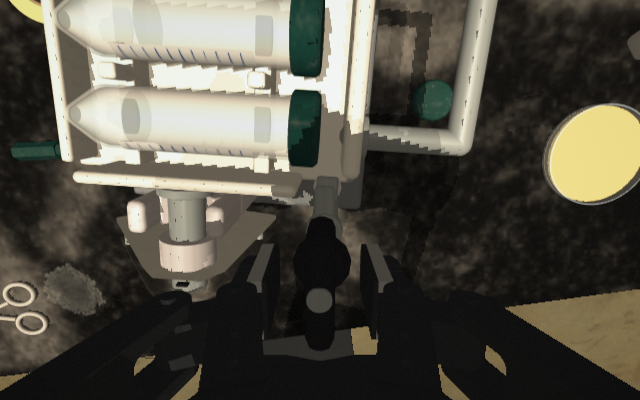

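Now the wing (dot at 318,300) sits between the pads. Closing.

Emit:
servo_tool:
  steps:
    - [0,0,0,0,0,0]
    - [0,0,0,0,0,0]
    - [0,0,0,0,0,0]
    - [0,0,0,0,0,0]
  hand: 255
  grip_force: 40

```text
clock: 9.25
position: [0.4463, -0.121, 0.1476]
ee_rot: [0.001, 0.997, -0.079, -0.001]
contact_force: [-1.4, -2.5, 1.0]
width: 0.0218
```

Emit:
servo_tool:
  steps:
    - [0,0,0,0,0,0]
    - [0,0,0,0,0,0]
    - [0,0,0,0,0,0]

```text
clock: 9.55
position: [0.4463, -0.1209, 0.1476]
ee_rot: [0.0, 0.997, -0.079, -0.001]
contact_force: [-1.1, -3.5, 1.4]
width: 0.0218
```

```bash
python3 - <<'E'
from h import *
im,d,s=snap('wrist','w7'); print(s['position'],s['contact_force'],s['clock'],s['width'])
f5=im;cv2.imwrite('pics/w7z.png',cv2.resize(np.clip(im[190:370,240:400,::-1].astype(float)*2.2,0,255).astype(np.uint8),None,fx=3.3,fy=3.3,interpolation=2))
E
```

```text
[ 0.4463063  -0.12092434  0.14757377] [-1.12346477 -3.46030559  1.35513099] 9.55 0.02175174733850464
```

View pics/w7z.png

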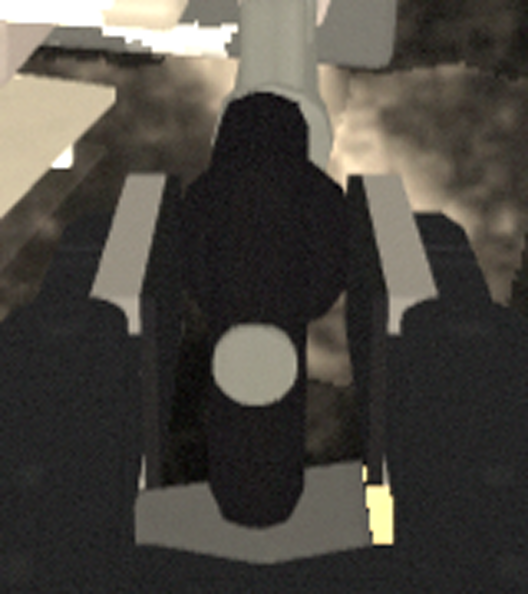

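Emit:
servo_tool:
  steps:
    - [0,0,0,0,0,0]
    - [0,0,0,0,0,0]
    - [0,0,-4,0,0,0]
    - [0,0,-9,0,0,0]
    - [0,0,-9,0,0,0]
  hand: 150

```text
clock: 10.1
position: [0.447, -0.1204, 0.1572]
ee_rot: [-0.0, 0.997, -0.079, -0.001]
contact_force: [-0.4, -0.8, -0.7]
width: 0.0353
```

Emit:
servo_tool:
  steps:
    - [0,0,0,0,0,0]
    - [0,0,0,0,0,0]
    - [0,0,0,0,0,0]
    - [0,0,0,0,0,0]
    - [0,0,0,0,0,0]
    - [0,0,0,0,0,0]
  hand: 255

```text
clock: 10.7
position: [0.4463, -0.1203, 0.1564]
ee_rot: [-0.0, 0.997, -0.079, -0.002]
contact_force: [-0.4, 1.4, 2.0]
width: 0.0101
```

Emit:
servo_tool:
  steps:
    - [0,0,0,0,0,-6]
    - [0,0,0,0,0,-12]
    - [0,0,0,0,0,-18]
    - [0,0,0,0,0,-25]
    - [0,0,0,0,0,-32]
    - [0,0,0,0,0,-39]
    - [0,0,0,0,0,-45]
    - [0,0,0,0,0,-45]

```text
clock: 11.5
position: [0.4465, -0.1208, 0.1564]
ee_rot: [-0.0, 0.951, 0.309, -0.001]
contact_force: [-0.2, -0.2, 2.5]
width: 0.0103
```

```bash
python3 - <<'E'
from h import *
s=telemetry.get_state(); print(s['position'],s['contact_force'],s['moment'],s['clock'],s['width'],s['qpos'].round(2))
E
```

```text
[ 0.44649264 -0.12079741  0.15644816] [-0.23303297 -0.21683712  2.52279369] [-0.47178996  0.02538398  0.13220269] 11.5 0.010348971062033436 [-0.41  0.14  1.79 -0.    1.22  0.53]
```

Emit:
servo_tool:
  steps:
    - [0,0,0,0,0,-6]
    - [0,0,0,0,0,-12]
    - [0,0,0,0,0,-18]
    - [0,0,0,0,0,-24]
    - [0,0,0,0,0,-29]
    - [0,0,0,0,0,-32]
    - [0,0,0,0,0,-32]

```text
clock: 12.2
position: [0.4467, -0.1209, 0.1565]
ee_rot: [-0.0, 0.83, 0.558, -0.001]
contact_force: [1.4, -0.1, 3.3]
width: 0.0104
```

```bash
python3 - <<'E'
from h import *
im,d,s=snap('scene','s8'); print(s['position'],s['contact_force'],s['moment'],s['clock'],s['width'],np.degrees(2*np.arctan2(s['ee_rot'][2],s['ee_rot'][1])))
E
```

```text
[ 0.44672785 -0.12090055  0.15645181] [ 1.40846329 -0.14073307  3.31827081] [-0.49943725 -0.0704174  -0.06541433] 12.2 0.010382066299582035 67.81289341631424
```

Emit:
servo_tool:
  steps:
    - [0,0,0,0,0,-1.5]
    - [0,0,0,0,0,-3]
    - [0,0,0,0,0,-3]

```text
clock: 12.55
position: [0.4467, -0.1208, 0.1565]
ee_rot: [-0.001, 0.815, 0.58, -0.001]
contact_force: [1.5, -1.5, 3.0]
width: 0.0097
```

```bash
python3 - <<'E'
from h import *
s=telemetry.get_state(); print(s['position'],s['contact_force'],s['moment'],s['clock'],s['width'],np.degrees(2*np.arctan2(s['ee_rot'][2],s['ee_rot'][1])))
E
```

```text
[ 0.44665608 -0.12081313  0.15648898] [ 1.48045271 -1.51549945  3.01775976] [-0.7171834   0.06088914 -1.20934443] 12.55 0.009723634856249263 70.84048244033302
```

Emit:
servo_tool:
  steps:
    - [0,0,0,0,0,0.5]
    - [0,0,0,0,0,1]
    - [0,0,0,0,0,1]
    - [0,0,-20,0,0,1]
    - [0,0,-50,0,0,1]
    - [0,0,-80,0,0,1]
    - [0,0,-100,0,0,9]
    - [0,0,-100,0,0,17]
  hand: 150

```text
clock: 13.35
position: [0.4481, -0.1207, 0.2592]
ee_rot: [0.001, 0.892, 0.451, 0.0]
contact_force: [0.2, -0.3, -0.9]
width: 0.0356
```

```bash
python3 - <<'E'
from h import *
s=telemetry.get_state(); print(s['position'],s['clock'],s['width'])
print(rel([.523,-.2007,.20],tool(-.221+np.pi),s),rel([.523,-.2007,.21],tool(-.221+np.pi-.5),s))
E
```

```text
[ 0.44810016 -0.12073195  0.25916637] 13.35 0.035603557713390716
(array([-20.1, 107.6,  59.4]), array([ 0.11, -0.07, 66.33])) (array([-20.1, 107.6,  49.4]), array([ 0.1 , -0.1 , 94.98]))
```

Emit:
servo_tool:
  steps:
    - [0,10,0,0,0,8.5]
    - [-4,30,0,0,0,17]
    - [-8,50,0,0,0,25.5]
    - [-12,70,10,0,0,34]
    - [-15,90,20,0,0,42]
    - [-20,107,30,0,0,50]
    - [-20,107,40,0,0,58]
    - [-20,107,40,0,0,64]

```text
clock: 14.15
position: [0.5201, -0.199, 0.2135]
ee_rot: [-0.001, 0.996, -0.09, -0.004]
contact_force: [-0.5, 0.9, 0.2]
width: 0.0349
```

Emit:
servo_tool:
  steps:
    - [0,0,0,0,0,0]
    - [0,0,0,0,0,0]

```text
clock: 14.35
position: [0.5211, -0.1993, 0.2159]
ee_rot: [-0.0, 0.996, -0.086, -0.002]
contact_force: [0.7, -0.1, -0.6]
width: 0.0348
```

```bash
python3 - <<'E'
from h import *
im,d,s=snap('wrist','w9'); print(s['position'],s['clock'],s['width'],rel([.523,-.2007,.10],tool(-.221+np.pi),s))
snap('scene','s9')
a=cv2.imread('pics/s9.png')[150:310,270:440]; cv2.imwrite('pics/s9z.png',cv2.resize(a,None,fx=3.7,fy=3.7,interpolation=2))
yaw=-.221;hx=np.array([np.cos(yaw),np.sin(yaw)]);hl=np.array([-hx[1],hx[0]])
H=[]
for v in range(0,400,1):
    for u in range(200,440,1):
        if d[v,u]<=0: continue
        p=pt('wrist',u,v,d[v,u],s)
        w=p[:2]-np.array([.52,-.2])
        if .14<p[2]<.18 and -.03<w@hl<.03 and abs(w@hx)<.07: H.append([w@hx,w@hl,p[2]])
H=np.array(H)
for a in np.arange(-.05,.06,.01):
    q=H[abs(H[:,0]-a)<.005]
    if len(q): print(a.round(2),len(q),np.percentile(q[:,1],[2,50,98]).round(4),np.percentile(q[:,2],98).round(4))
E
```

```text
[ 0.52108834 -0.19925069  0.21585561] 14.35 0.03479181991631958 (array([  2.6,   1.1, 115.8]), array([-0.01,  0.22,  2.76]))
-0.04 360 [-0.005   0.0115  0.027 ] 0.1639
-0.03 492 [-0.0054  0.0081  0.0277] 0.1637
-0.02 222 [-0.0058  0.      0.0057] 0.1641
-0.01 235 [-0.0057 -0.      0.0056] 0.1642
0.0 231 [-0.0059 -0.0002  0.0054] 0.1642
0.01 251 [-0.0059  0.0001  0.0057] 0.1639
0.02 251 [-0.0057 -0.0001  0.0055] 0.1642
0.03 261 [-0.0057  0.      0.0056] 0.164
0.04 466 [-0.0057  0.0043  0.029 ] 0.164
0.05 691 [-0.0048  0.0124  0.0293] 0.1638
```

View pics/w9.png

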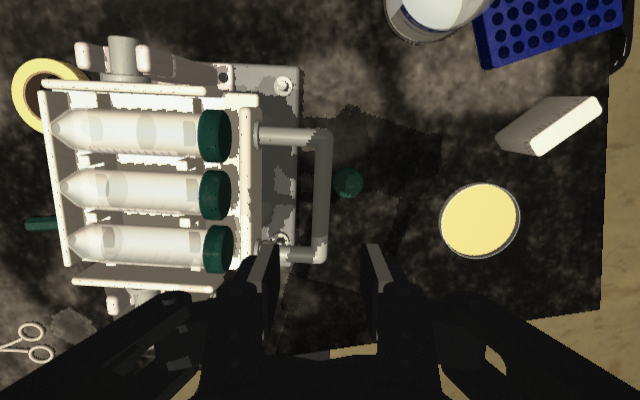

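View pics/s9z.png

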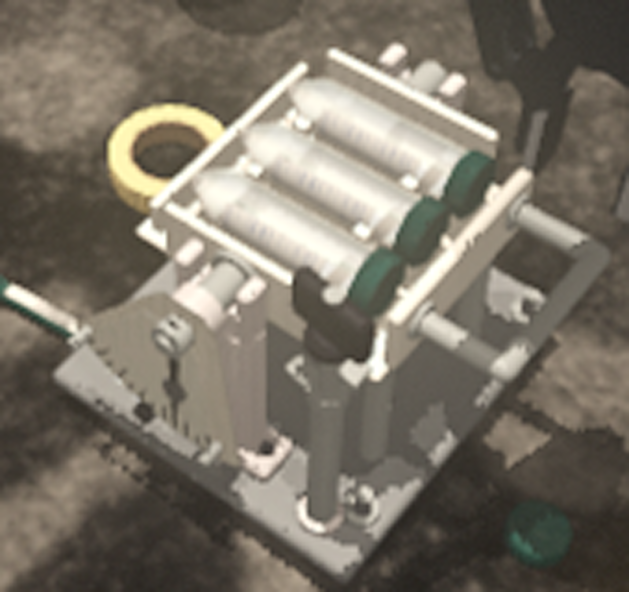

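Emit:
servo_tool:
  steps:
    - [3.5,1.2,10,0,0,2.7]
    - [3.5,1.2,40,0,0,2.7]
    - [3.5,1.2,70,0,0,2.7]
    - [3.5,1.2,95,0,0,2.7]
    - [3.5,1.2,115,0,0,2.7]
    - [3.5,1.2,115,0,0,2.7]
    - [3.5,1.2,115,0,0,2.7]

```text
clock: 15.15
position: [0.5243, -0.2013, 0.1015]
ee_rot: [0.0, 0.994, -0.111, -0.002]
contact_force: [0.1, -0.2, -0.0]
width: 0.0351
```

```bash
python3 - <<'E'
from h import *
im,d,s=snap('wrist','w10'); print(s['position'],s['clock'],s['contact_force'],rel([.524,-.2009,.10],tool(-.221+np.pi),s))
cv2.imwrite('pics/w10z.png',np.clip(im[:,:,::-1].astype(float)*1.8,0,255).astype(np.uint8))
E
```

```text
[ 0.52431839 -0.20132331  0.1014693 ] 15.15 [ 0.1399838  -0.21022768 -0.04461157] (array([-0.4, -0.3,  1.5]), array([ 0.02,  0.17, -0.04]))
```

View pics/w10z.png

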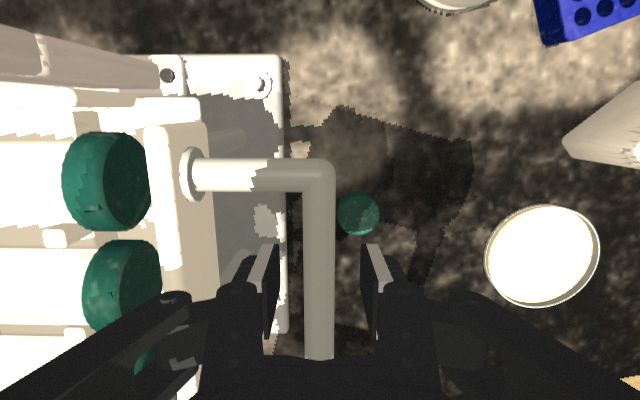

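Emit:
servo_tool:
  steps:
    - [0,0,0,0,0,0]
    - [0,0,0,0,0,0]
    - [0,0,0,0,0,0]
    - [0,0,0,0,0,0]
    - [0,0,0,0,0,0]
    - [0,0,0,0,0,0]
  hand: 255
  grip_force: 50

```text
clock: 15.8
position: [0.5249, -0.2016, 0.1018]
ee_rot: [0.0, 0.994, -0.111, -0.001]
contact_force: [1.9, 0.1, 4.7]
width: 0.0106
```

```bash
python3 - <<'E'
from h import *
s=telemetry.get_state(); print(s['position'],s['clock'],s['contact_force'],s['width'],s['ee_rot'])
# rigid rotation about trunnion axis: point A, dir hx
yaw=-.221;hx=np.array([np.cos(yaw),np.sin(yaw),0]);hl=np.array([-hx[1],hx[0],0])
G=np.array([.524,-.2009,.1575]); t0=.035
# axis is 130mm from bar, cradle slope 2deg (right up)
A=G+.130*(hl*np.cos(t0)-np.array([0,0,1])*np.sin(t0)); print('axis',A)
R0=Q(s['ee_rot'])
for th in [2,4,6,8,10,12,13,14,14.4]:
    Rr=R.from_rotvec(-np.radians(th)*hx); P=A+Rr.apply(s['position']-A)
    print(th,(R0.inv().apply(P-s['position'])*1000).round(1),np.degrees((R0.inv()*Rr*R0).as_rotvec()).round(2))
E
```

```text
[ 0.52493884 -0.20160117  0.10175547] 15.8 [1.86056427 0.10341812 4.73998641] 0.010570907298491031 [ 2.64149966e-04  9.93814686e-01 -1.11049393e-01 -5.76138376e-04]
axis [ 0.55247925 -0.07413945  0.15295093]
2 [-0.   1.7 -4.6] [-2.  0.  0.]
4 [-0.   3.3 -9.2] [-4.    0.01  0.  ]
6 [ -0.    4.6 -13.9] [-6.    0.01  0.01]
8 [ -0.    5.9 -18.6] [-8.    0.01  0.01]
10 [ -0.    6.9 -23.4] [-10.     0.02   0.01]
12 [ -0.    7.8 -28.2] [-1.2e+01  2.0e-02  1.0e-02]
13 [ -0.    8.2 -30.6] [-1.3e+01  2.0e-02  1.0e-02]
14 [ -0.    8.5 -33.1] [-14.     0.02   0.02]
14.4 [ -0.    8.7 -34. ] [-14.4    0.02   0.02]
```

Emit:
servo_tool:
  steps:
    - [0,0.8,-2.3,-1,0,0]
    - [0,1.7,-4.6,-2,0,0]
    - [0,2.5,-6.9,-3,0,0]
    - [0,3.3,-9.2,-4,0,0]
    - [0,4,-11.5,-5,0,0]
    - [0,4.6,-13.9,-6,0,0]
    - [0,5.9,-18.6,-8,0,0]
    - [0,5.9,-18.6,-8,0,0]

```text
clock: 16.6
position: [0.5229, -0.2068, 0.1199]
ee_rot: [0.07, 0.991, -0.11, -0.009]
contact_force: [3.3, 0.6, -1.3]
width: 0.0102
```

```bash
python3 - <<'E'
from h import *
im,d,s=snap('scene','s11'); print(s['position'],s['clock'],s['contact_force'],s['moment'],s['width'],s['ee_rot'])
a=im[150:310,270:440,::-1]; cv2.imwrite('pics/s11z.png',cv2.resize(a,None,fx=3.7,fy=3.7,interpolation=2))
E
```

```text
[ 0.52287148 -0.20679965  0.11990169] 16.6 [ 3.32645959  0.60447881 -1.27785942] [ 0.15769692 -0.494622    0.08394193] 0.010166221992086813 [ 0.07023548  0.99143752 -0.10967517 -0.00948559]
```

View pics/s11z.png

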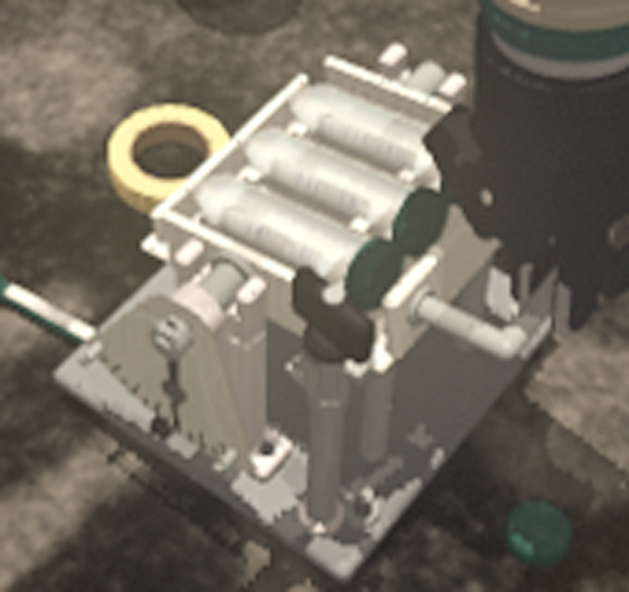

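```bash
cat > inc.py <<'E'
from h import *
import sys
s=telemetry.get_state()
yaw=-.221;hx=np.array([np.cos(yaw),np.sin(yaw),0])
A=np.array([.5525,-.0741,.153]);R0=Q(s['ee_rot'])
r=R0.as_matrix(); print('tilt',np.degrees(np.arcsin(np.dot(r[:,2],[-hx[1],hx[0],0]))))
for th in map(float,sys.argv[1:]):
    Rr=R.from_rotvec(-np.radians(th)*hx); P=A+Rr.apply(s['position']-A)
    print(th,(R0.inv().apply(P-s['position'])*1000).round(2),np.degrees((R0.inv()*Rr*R0).as_rotvec()).round(2))
E
python3 inc.py 1 2 3 4 5 6 6.4
```

```text
tilt -8.05789148295852
1.0 [-0.01  0.89 -2.28] [-1. -0.  0.]
2.0 [-0.02  1.74 -4.57] [-2.   -0.    0.01]
3.0 [-0.02  2.55 -6.87] [-3.   -0.    0.01]
4.0 [-0.03  3.31 -9.19] [-4.   -0.    0.01]
5.0 [ -0.04   4.04 -11.52] [-5.   -0.    0.02]
6.0 [ -0.05   4.73 -13.87] [-6.   -0.    0.02]
6.4 [ -0.05   4.99 -14.81] [-6.4  -0.    0.02]
```

Emit:
servo_tool:
  steps:
    - [0,0.9,-2.3,-1,0,0]
    - [0,1.7,-4.6,-2,0,0]
    - [0,2.5,-6.9,-3,0,0]
    - [0,3.3,-9.2,-4,0,0]
    - [0,4.0,-11.5,-5,0,0]
    - [0,4.4,-12.7,-5.5,0,0]
    - [0,4.7,-13.9,-6,0,0]
    - [0,5,-14.8,-6.4,0,0]

```text
clock: 17.45
position: [0.5217, -0.2095, 0.1348]
ee_rot: [0.125, 0.986, -0.11, -0.016]
contact_force: [1.5, 3.8, -2.0]
width: 0.0106
```

Emit:
servo_tool:
  steps:
    - [0,0,0,0,0,0]
    - [0,0,0,0,0,0]
    - [0,0,0,0,0,0]
    - [0,0,0,0,0,0]
    - [0,0,0,0,0,0]
    - [0,0,0,0,0,0]
    - [0,0,0,0,0,0]
    - [0,0,0,0,0,0]

```text
clock: 18.25
position: [0.5217, -0.2096, 0.1347]
ee_rot: [0.124, 0.986, -0.11, -0.016]
contact_force: [0.3, 5.3, -3.2]
width: 0.0107
```

Emit:
servo_tool:
  steps:
    - [0,0,0,0,0,0]
    - [0,0,0,0,0,0]
    - [0,0,0,0,0,0]
    - [0,0,0,0,0,0]
    - [0,0,0,0,0,0]
    - [0,0,0,0,0,0]
    - [0,0,0,0,0,0]
    - [0,0,0,0,0,0]

```text
clock: 19.05
position: [0.5217, -0.2096, 0.1347]
ee_rot: [0.124, 0.986, -0.11, -0.016]
contact_force: [-0.9, 5.3, -3.8]
width: 0.0103
```

Emit:
servo_tool:
  steps:
    - [0,0,0,0,0,0]
    - [0,0,0,0,0,0]
    - [0,0,0,0,0,0]
    - [0,0,0,0,0,0]
    - [0,0,0,0,0,0]
    - [0,0,0,0,0,0]
    - [0,0,0,0,0,0]
    - [0,0,0,0,0,0]

```text
clock: 19.85
position: [0.5217, -0.2096, 0.1347]
ee_rot: [0.124, 0.986, -0.11, -0.016]
contact_force: [-0.9, 5.8, -3.5]
width: 0.0099
```

```bash
python3 inc.py 0; python3 - <<'E'
from h import *
im,d,s=snap('scene','s12'); print(s['position'],s['clock'],s['contact_force'],s['moment'],s['width'])
A=np.mean([cams.get_image('scene')[0].astype(float) for _ in range(4)]+[im.astype(float)],0)[220:290,275:345,::-1]
cv2.imwrite('pics/s12g.png',cv2.resize(A.clip(0,255).astype(np.uint8),None,fx=8,fy=8,interpolation=2))
cv2.imwrite('pics/s12z.png',cv2.resize(im[150:310,270:440,::-1],None,fx=3.7,fy=3.7,interpolation=2))
E
```

```text
tilt -14.39465505612738
0.0 [0. 0. 0.] [0. 0. 0.]
[ 0.52168618 -0.20956244  0.13466986] 19.85 [-0.92388822  5.75685578 -3.51994081] [ 1.09032663 -0.10212754 -0.06034113] 0.009944675176466746
```

View pics/s12g.png

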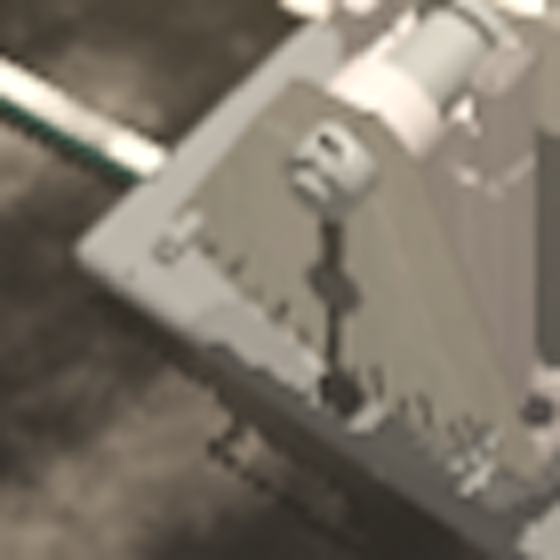

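View pics/s12z.png

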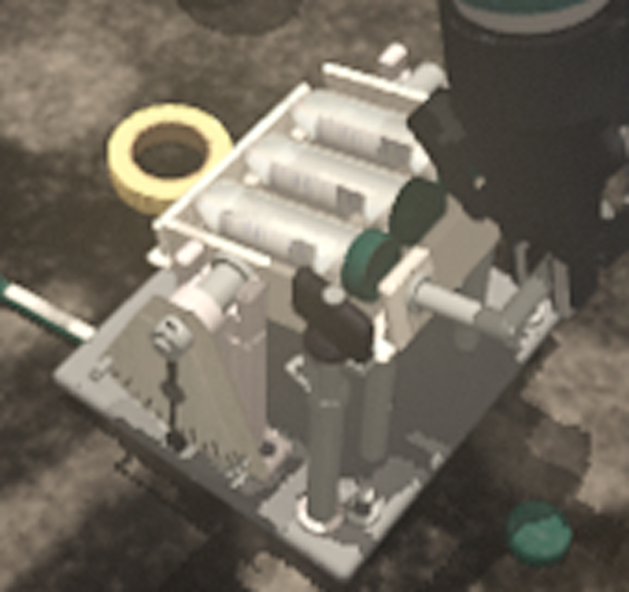

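```bash
python3 - <<'E'
from h import *
im,d,s=snap('wrist','w13'); print(s['position'],s['clock'])
cv2.imwrite('pics/w13z.png',np.clip(im[:,:,::-1].astype(float)*1.8,0,255).astype(np.uint8))
f=np.load('pics/w10.npz'); R0=Q(f['q'])
yaw=-.221;hx=np.array([np.cos(yaw),np.sin(yaw),0]);hl=np.array([-hx[1],hx[0],0])
A=np.array([.5525,-.0741,.153])
def cloud(im,d,st):
    P=[];
    for v in range(40,290,2):
        for u in range(20,340,2):
            if d[v,u]>0: P.append(pt('wrist',u,v,d[v,u],st))
    return np.array(P)
C0=cloud(f['im'],f['d'],dict(position=f['p'],ee_rot=f['q'])); C1=cloud(im,d,s)
from scipy.spatial import cKDTree
from scipy.optimize import minimize
# cradle points in C0: near cradle (z>.12)
B=C0[(C0[:,2]>.13)&((C0-A)@hl>-.145)&((C0-A)@hl<-.03)&((C0-A)@hx<.066)]
D=C1[C1[:,2]>.12]; t=cKDTree(D); print(len(B),len(D))
def cost(p,ret=False):
    th,dy,dz=p; Rr=R.from_rotvec(-np.radians(th)*hx); X=A+Rr.apply(B-A)+hl*dy/1e3+np.array([0,0,dz/1e3])
    q,_=t.query(X); return np.mean(np.minimum(q,.004))*1e3
for th in np.arange(12.5,16.1,.5): print(th,round(cost((th,0,0)),3))
r=minimize(cost,[14.2,0,0],method='Nelder-Mead',options=dict(initial_simplex=[[14.2,0,0],[15,0,0],[14.2,1,0],[14.2,0,1]]));print(r.x,r.fun)
r=minimize(lambda p:cost((p[0],0,0)),[14.2],method='Nelder-Mead');print(r.x,r.fun)
G=s['position']-.058*Q(s['ee_rot']).as_matrix()[:,2]; w=G-A; print('bar slope by TCP',np.degrees(np.arctan2(w[2],-w@hl)),np.hypot(w[2],w@hl))
G=f['p']-.058*Q(f['q']).as_matrix()[:,2]; w=G-A; print('bar slope at start',np.degrees(np.arctan2(w[2],-w@hl)),np.hypot(w[2],w@hl))
E
```

```text
[ 0.52170514 -0.20953672  0.13469924] 20.1
10281 11857
12.5 1.036
13.0 0.885
13.5 0.82
14.0 0.869
14.5 1.039
15.0 1.281
15.5 1.559
16.0 1.823
[13.74332097 -0.11524892 -0.32432912] 0.8175300908640655
[13.53792847] 0.8197086502088334
bar slope by TCP 16.925088045593967 0.13010927581706663
bar slope at start 2.842535629714517 0.1304471662166634
```

View pics/w13z.png

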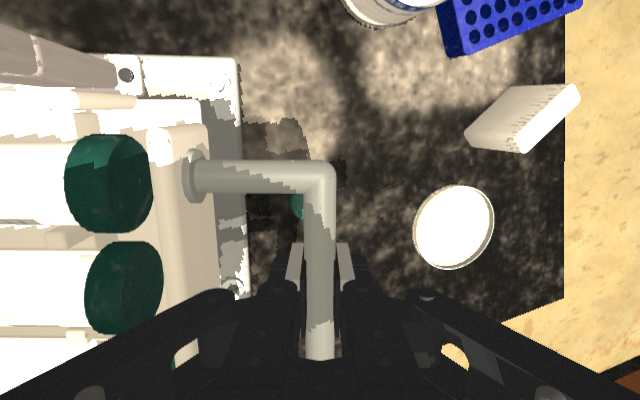

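```bash
python3 - <<'E'
from h import *
from scipy.optimize import least_squares
from scipy.spatial import cKDTree
yaw=-.221;hx=np.array([np.cos(yaw),np.sin(yaw),0]);hl=np.array([-hx[1],hx[0],0]);A=np.array([.5525,-.0741,.153])
def cl(n):
    f=np.load('pics/%s.npz'%n); st=dict(position=f['p'],ee_rot=f['q']);d=f['d'];K,T,_=cam('wrist',st)
    v,u=np.mgrid[20:290,0:345]; v=v.ravel();u=u.ravel();z=d[v,u];g=z>0;v,u,z=v[g],u[g],z[g]
    return T[:3,3]+(np.c_[(u-K[0,2])/K[0,0]*z,-(v-K[1,2])/K[1,1]*z,-z])@T[:3,:3].T
C0=cl('w10');C1=cl('w13')
# select cradle points for target: cradle frame after ~14deg inverse rotation
def sel(C,th):
    X=(R.from_rotvec(np.radians(th)*hx).apply(C-A)); a,b,z=X@hx,X@hl,X[:,2]
    return C[(b>-.140)&(b<-.04)&(abs(a)<.064)&(z>-.02)&(z<.06)]
B=sel(C0,0);D=sel(C1,14.0); print(len(B),len(D))
t=cKDTree(D); _,nb=t.query(D,k=15)
N=np.array([np.linalg.svd(D[i]-D[i].mean(0))[2][2] for i in nb]); fl=np.array([np.linalg.svd(D[i]-D[i].mean(0))[1][2] for i in nb])
p=np.array([14.,0,0])
for it in range(15):
    f=lambda p:A+R.from_rotvec(-np.radians(p[0])*hx).apply(B-A)+hl*p[1]/1e3+np.array([0,0,p[2]/1e3])
    q,i=t.query(f(p)); g=(q<.003)&(fl[i]<.002)
    p=least_squares(lambda p:(((f(p)-D[i])*N[i]).sum(1)[g])*1e3,p,loss='soft_l1').x
print('ICP',p,g.sum())
p1=p.copy()
p=np.array([14.])
for it in range(15):
    f=lambda p:A+R.from_rotvec(-np.radians(p[0])*hx).apply(B-A)
    q,i=t.query(f(p)); g=(q<.003)&(fl[i]<.002)
    p=least_squares(lambda p:(((f(p)-D[i])*N[i]).sum(1)[g])*1e3,p,loss='soft_l1').x
print('rot only',p)
# scene gauge
c=np.array([.4294,-.0506,.1166]); piv=np.array([.430,-.0476,.1549])
def onp(u,v):
    o,r=ray('scene',u,v); return o+r*((c-o)@hx)/(r@hx)
for n,(u0,u1,v0,v1) in {'scene0':(300,318,252,270),'s12':(308,325,262,276)}.items():
    im=np.load('pics/%s.npz'%n)['im'].astype(float).mean(2)
    print(n); print(im[v0:v1,u0:u1].astype(int))
for P in [piv, piv-[0,0,.079], piv-[0,0,.094]]: print(proj('scene',P))
E
```

```text
35965 35339
ICP [13.58584227  0.02403117 -0.16207984] 34495
rot only [13.48849433]
scene0
[[168 174 155 124 127 128 127 128 127 126 127 126 128 123 107  94  59  67]
 [162 174 186 138 119 113 124 128 127 127 127 128 128 118  80  68  67  69]
 [162 161 164 158 117  95 120 129 125 124 127 127 129 120  79  70  73  70]
 [162 162 162 160 142 123 125 123 111 115 127 127 129 124  97  70  72  71]
 [163 162 162 164 161 155 144 105  87 118 127 126 127 126 111  77  70  71]
 [158 162 163 162 162 168 169 133  92 128 130 127 126 127 125 104  76  70]
 [147 158 162 164 164 166 166 143  86 110 118 119 127 126 128 119  85  66]
 [130 149 157 159 166 164 135  69  52  62  81 100 129 124 115 119  76  69]
 [104 147 147 150 159 147  87  58  58  53  56  94 131 116  90 121  86  72]
 [ 99 126 127 131 149 136  74  52  64  61  58  84 120 116  89 125  95  78]
 [ 89  84  80  93 136 146 113  70  51  58  57  77 122 123  86 121  98  81]
 [ 82  90  92  81  96 131 131 116  67  50  71 122 155 147 111 122 107  79]
 [ 74  79  89  90  84  82  97 123  90  97 120 148 159 157 149 133 110  79]
 [ 63  66  78  84  91  89  76  78 1
[... 832 characters left out ...]
 132 133]
 [ 83  84  86  87  87 111 134  60  55  58  57  52  87 122 104 132 127]
 [ 69  76  82  86  86 108 130  85  77  57  55  55  97 143 137 135 118]
 [ 63  69  73  81  88  87  89  96  97  63  55  89 140 163 153 123 113]
 [ 65  61  63  68  78  84  87  88  89  84  95 143 165 157 128  90  96]
 [ 58  59  59  59  62  74  83  87  87  92 112 144 141 130  88  90  94]
 [ 56  56  60  60  56  57  68  80  84  86  89  90  89  92  93  93  93]
 [ 74  57  58  57  57  56  57  64  72  82  86  88  89  90  93  95  93]]
(np.float64(314.1630032393186), np.float64(242.71722953694382))
(np.float64(314.71621698034244), np.float64(267.18726684164346))
(np.float64(314.81204353292975), np.float64(271.4259166485939))
```

```bash
python3 - <<'E'
from h import *
yaw=-.221;hx=np.array([np.cos(yaw),np.sin(yaw),0]);hl=np.array([-hx[1],hx[0],0])
c=np.array([.4294,-.0506,.1166]); A=np.array([.5525,-.0741,.153])
def onp(u,v,off=0):
    o,r=ray('scene',u,v); return o+r*((c-off*hx-o)@hx)/(r@hx)
Z=dict(scene0=(305,312,258,265),s9=(305,312,258,265),s11=(309,318,262,270),s12=(314,321,266,273))
for n in ['scene0','s9','s11','s12']:
    im=np.load('pics/%s.npz'%n)['im'].astype(float).mean(2); 
    if n=='s11': print(im[255:274,305:322].astype(int))
    u0,u1,v0,v1=Z[n]; w=np.clip(95-im[v0:v1,u0:u1],0,40); V,U=np.mgrid[v0:v1,u0:u1]
    uc,vc=(w*U).sum()/w.sum(),(w*V).sum()/w.sum()
    out=[]
    for off in(0,.004):
        for piv in (np.array([.430,-.0476,.1549]),A-.123*hx):
            x=onp(uc,vc,off)-piv; out.append((np.degrees(np.arctan2(x@hl,-x[2])).round(2),np.hypot(x@hl,x[2]).round(4)))
    print(n,uc.round(2),vc.round(2),out)
    # needle pixels
    L=[]
    for v in range(250,266):
        r=im[v,306:322]; 
        if n!='s11' or 1:
            w=np.clip(90-r,0,40); L.append((v,((w*np.arange(306,322)).sum()/max(w.sum(),1)).round(1)))
    print(L)
E
```

```text
scene0 308.49 260.98 [(np.float64(11.6), np.float64(0.0744)), (np.float64(11.13), np.float64(0.0723)), (np.float64(9.97), np.float64(0.0653)), (np.float64(9.38), np.float64(0.0632))]
[(250, np.float64(316.4)), (251, np.float64(316.4)), (252, np.float64(316.4)), (253, np.float64(315.7)), (254, np.float64(316.0)), (255, np.float64(316.6)), (256, np.float64(316.8)), (257, np.float64(317.5)), (258, np.float64(316.1)), (259, np.float64(310.5)), (260, np.float64(309.6)), (261, np.float64(309.0)), (262, np.float64(309.5)), (263, np.float64(309.9)), (264, np.float64(317.0)), (265, np.float64(309.1))]
s9 308.51 261.0 [(np.float64(11.54), np.float64(0.0744)), (np.float64(11.07), np.float64(0.0723)), (np.float64(9.91), np.float64(0.0653)), (np.float64(9.31), np.float64(0.0632))]
[(250, np.float64(316.4)), (251, np.float64(316.3)), (252, np.float64(316.4)), (253, np.float64(315.9)), (254, np.float64(316.0)), (255, np.float64(316.4)), (256, np.float64(317.0)), (257, np.float64(317.6)), (258, np.float64(317.0)), (259, np.float64(310.0)), (260, np.float64(309.2)), (261, np.float64(308.7)), (262, np
[... 1940 characters left out ...]
262, np.float64(315.6)), (263, np.float64(313.9)), (264, np.float64(313.6)), (265, np.float64(312.9))]
s12 316.99 268.79 [(np.float64(-3.9), np.float64(0.0793)), (np.float64(-4.73), np.float64(0.0774)), (np.float64(-7.11), np.float64(0.071)), (np.float64(-8.13), np.float64(0.0692))]
[(250, np.float64(316.2)), (251, np.float64(316.2)), (252, np.float64(315.9)), (253, np.float64(315.5)), (254, np.float64(315.5)), (255, np.float64(315.7)), (256, np.float64(316.4)), (257, np.float64(317.2)), (258, np.float64(316.6)), (259, np.float64(316.1)), (260, np.float64(316.0)), (261, np.float64(316.0)), (262, np.float64(316.0)), (263, np.float64(316.0)), (264, np.float64(316.0)), (265, np.float64(316.0))]
```

```bash
cat > icp.py <<'E'
from h import *
from scipy.optimize import least_squares
from scipy.spatial import cKDTree
yaw=-.221;hx=np.array([np.cos(yaw),np.sin(yaw),0]);hl=np.array([-hx[1],hx[0],0]);A=np.array([.5525,-.0741,.153])
def cl(n,cn):
    f=np.load('pics/%s.npz'%n); st=dict(position=f['p'],ee_rot=f['q']);d=f['d'];K,T,_=cam(cn,st)
    v,u=np.mgrid[0:400,0:640]; v=v.ravel();u=u.ravel();z=d[v,u];g=z>0;v,u,z=v[g],u[g],z[g]
    return T[:3,3]+(np.c_[(u-K[0,2])/K[0,0]*z,-(v-K[1,2])/K[1,1]*z,-z])@T[:3,:3].T
def run(a,b,cn,th0=14.,blo=-.09,bhi=.09):
    def sel(C,th):
        X=(R.from_rotvec(np.radians(th)*hx).apply(C-A)); x,y,z=X@hx,X@hl,X[:,2]
        return C[(y>blo)&(y<bhi)&(abs(x)<.064)&(z>-.02)&(z<.04)]
    B=sel(cl(a,cn),0);D=sel(cl(b,cn),th0)
    t=cKDTree(D); _,nb=t.query(D,k=9); N=[];fl=[]
    for i in nb:
        _,s,w=np.linalg.svd(D[i]-D[i].mean(0)); N.append(w[2]);fl.append(s[2])
    N=np.array(N);fl=np.array(fl); 
    for nf in (1,3):
        p=np.array([th0,0,0])[:nf]
        def f(p,B=B):
            p=list(p)+[0]*(3-len(p)); return A+R.from_rotvec(-np.radians(p[0])*hx).apply(B-A)+hl*p[1]/1e3+np.array([0,0,p[2]/1e3])
        for it in range(20):
            q,i=t.query(f(p)); g=(q<.004)&(fl[i]<.003)
            p=least_squares(lambda p:(((f(p)-D[i])*N[i]).sum(1)[g])*1e3,p,loss='soft_l1').x
        print(cn,a,b,len(B),len(D),g.sum(),p.round(2))
E
python3 - <<'E'
from icp import *
snap('top','t14'); print(telemetry.get_state()['clock'])
run('scene0','s9','scene',0); run('s9','s12','scene'); run('scene0','s12','scene',13); run('top0','t14','top')
run('w10','w13','wrist',14,-.14,-.04)
E
```

```text
20.2
scene scene0 s9 3835 3827 3401 [-0.05]
scene scene0 s9 3835 3827 3394 [-0.03 -0.06 -0.04]
scene s9 s12 3827 3143 2978 [13.46]
scene s9 s12 3827 3143 2995 [13.47  0.35  0.08]
scene scene0 s12 3835 3173 2975 [13.39]
scene scene0 s12 3835 3173 2990 [13.38  0.32 -0.02]
top top0 t14 2926 1479 1061 [13.59]
top top0 t14 2926 1479 1075 [13.71  0.32 -0.37]
wrist w10 w13 45544 46608 42487 [13.55]
wrist w10 w13 45544 46608 42484 [13.59  0.04 -0.07]
```

Emit:
servo_tool:
  steps:
    - [0,0.3,-0.9,-0.4,0,0]
    - [0,0.6,-1.8,-0.8,0,0]
    - [0,0.6,-1.8,-0.8,0,0]
    - [0,0.6,-1.8,-0.8,0,0]
    - [0,0.6,-1.8,-0.8,0,0]
    - [0,0.6,-1.8,-0.8,0,0]
    - [0,0.6,-1.8,-0.8,0,0]
    - [0,0.6,-1.8,-0.8,0,0]

```text
clock: 21.0
position: [0.5217, -0.2098, 0.1366]
ee_rot: [0.131, 0.985, -0.11, -0.017]
contact_force: [0.1, 4.8, -3.7]
width: 0.0101
```

Emit:
servo_tool:
  steps:
    - [0,0,0,0,0,0]
    - [0,0,0,0,0,0]
    - [0,0,0,0,0,0]
    - [0,0,0,0,0,0]
    - [0,0,0,0,0,0]
    - [0,0,0,0,0,0]
    - [0,0,0,0,0,0]
    - [0,0,0,0,0,0]

```text
clock: 21.8
position: [0.5217, -0.2098, 0.1366]
ee_rot: [0.131, 0.985, -0.11, -0.017]
contact_force: [-1.3, 5.0, -4.2]
width: 0.01
```

```bash
python3 - <<'E'
from icp import *
snap('top','t15');snap('wrist','w15');im,_,s=snap('scene','s15'); print(s['clock'],s['position'],s['contact_force'],s['width'])
run('s9','s15','scene'); run('top0','t15','top')
run('w10','w15','wrist',14,-.14,-.04)
cv2.imwrite('pics/s15z.png',cv2.resize(im[150:310,270:440,::-1],None,fx=3.7,fy=3.7,interpolation=2))
cv2.imwrite('pics/s15g.png',cv2.resize(im[230:285,285:345,::-1],None,fx=9,fy=9,interpolation=2))
E
```

```text
21.9 [ 0.52171733 -0.20981003  0.13659876] [-0.75079801  5.69274668 -4.04192269] 0.009979978111551368
scene s9 s15 3827 3131 2956 [14.28]
scene s9 s15 3827 3131 2952 [14.27  0.26  0.03]
top top0 t15 2926 1422 966 [14.2]
top top0 t15 2926 1422 961 [14.3   0.11 -0.44]
wrist w10 w15 45541 46713 42339 [14.32]
wrist w10 w15 45541 46713 42341 [14.48 -0.06 -0.27]
```

View pics/s15g.png

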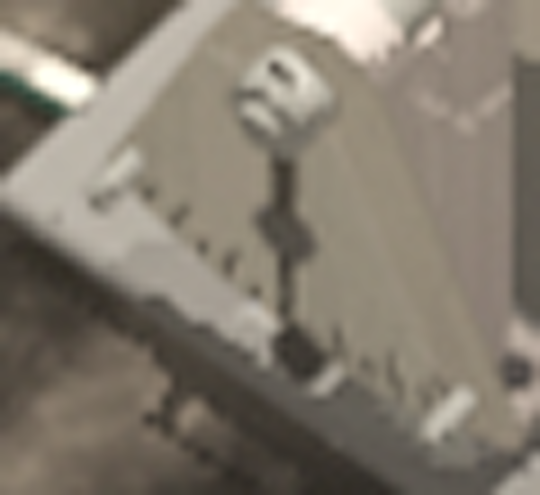

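View pics/s15z.png

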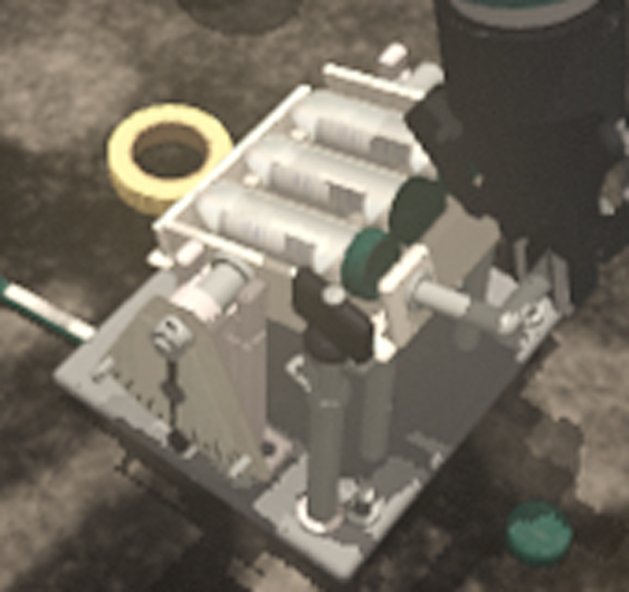

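```bash
python3 - <<'E'
from h import *
for n in ['scene0','s9','s12','s15']:
    im=np.load('pics/%s.npz'%n)['im'].astype(float).mean(2); print(n)
    for v in range(246,274): print(v,im[v,310:324].astype(int))
E
```

```text
scene0
246 [130 129 129 129 121 102  87  96 106 123 127 126 130 133]
247 [128 129 129 130 128 100  64  74 101 127 126 123 127 133]
248 [126 128 127 129 125  98  55  63  93 128 125 123 127 128]
249 [127 128 128 129 128 106  56  60  93 128 127 125 127 128]
250 [128 127 128 129 131 117  54  64  97 127 125 126 128 129]
251 [128 128 127 127 126 112  56  69 104 127 125 125 127 129]
252 [127 126 128 123 107  94  59  67 102 126 124 125 128 128]
253 [127 128 128 118  80  68  67  69  95 120 124 125 127 128]
254 [127 127 129 120  79  70  73  70  79 107 124 124 127 127]
255 [127 127 129 124  97  70  72  71  72  87 118 125 127 125]
256 [127 126 127 126 111  77  70  71  71  76 104 125 126 126]
257 [130 127 126 127 125 104  76  70  69  76 103 126 125 124]
258 [118 119 127 126 128 119  85  66  84  98 117 125 126 123]
259 [ 81 100 129 124 115 119  76  69 106 119 124 124 126 125]
260 [ 56  94 131 116  90 121  86  72 113 125 122 123 127 125]
261 [ 58  84 120 116  89 125  95  78 121 123 121 123 126 125]
262 [ 57  77 122 123  86 121  98  81 128 122 121 121 124 124]
263 [ 71 122 155 147 111 122 107  79 12
[... 5161 characters left out ...]
1 132 132 133 136]
263 [156 158 157 146 138 126  79  96 136 132 131 132 132 136]
264 [158 169 181 185 164 128  71 104 137 132 132 131 132 135]
265 [161 170 168 175 185 153  97  96 126 127 134 130 127 136]
266 [160 159 155 160 170 156  98  62  90 113 130 125 111 137]
267 [140 147 160 158 150 103  55  55  64  90 116 124  95 130]
268 [ 85 107 140 145 148  84  62  59  57  64  97 115  98 119]
269 [ 87  86  87 118 153  97  55  58  57  57  64  90 102 112]
270 [ 84  86  85 108 133  98  76  56  57  54  64 108 134 121]
271 [ 74  82  88  88  90  96  96  67  55  57  94 147 156 124]
272 [ 62  68  79  84  89  90  91  84  78 101 143 160 129  90]
273 [ 61  61  62  71  82  87  89  93  97 118 146 131  87  91]
```

```bash
python3 - <<'E'
from h import *
f=np.load('pics/w2.npz'); im=f['im']
g=im[::-1,::-1]  # rotated: col'=639-u,row'=399-v
# zz crop: rows 150..190, cols 270..400 reversed -> origin in rotated: row 399-189=210, col 639-399=240
m=g.astype(float).mean(2)
print(m[216:248:1,284:310].astype(int))
cv2.imwrite('pics/w2t.png',cv2.resize(g[200:250,270:350,::-1],None,fx=10,fy=10,interpolation=cv2.INTER_NEAREST))
E
```

```text
[[184 184 183 183 184 183 183 184 183 183 182 182 182 182 182 182 182 182
  182 182 181 179 178 179 178 178]
 [183 183 184 184 184 184 184 182 182 182 182 182 181 181 181 181 182 182
  181 182 180 179 178 178 179 178]
 [184 183 183 183 178 169 176 183 181 182 182 182 181 181 181 180 182 182
  181 181 181 178 177 179 179 179]
 [184 183 184 182 163 135 170 182 182 181 182 181 181 181 181 181 181 181
  181 182 181 177 179 178 178 178]
 [183 183 183 179 118  92 163 182 181 181 181 181 182 181 181 181 181 181
  181 181 180 179 178 179 180 179]
 [181 183 182 173  67  83 172 182 182 182 182 181 181 182 181 181 182 181
  182 181 176 165 175 179 179 180]
 [182 182 181 154  57 122 180 183 182 181 181 181 181 181 181 182 182 181
  181 179 159 136 168 178 179 180]
 [182 183 179 112  63 155 180 182 182 182 182 181 182 181 181 181 181 181
  182 178 119  93 169 180 179 180]
 [182 181 167  65  83 173 180 183 182 174 168 175 181 181 182 181 181 181
  181 178  85  76 176 179 179 180]
 [181 180 145  57 126 179 179 183 172 144 139 158 172 181 182 181 181 181
  181 177  69  89 179 179 178 179]
 [182 178 
[... 1688 characters left out ...]
55 255 254
  253 253 253 253 253 253 252 253]
 [157 165 153 129 118  52  52  30  29  30  31  48 164 254 255 255 254 253
  253 253 253 253 253 253 252 253]
 [202 216 222 207 186 139 133 117  97  93  47  97 239 254 254 254 252 252
  252 252 252 251 250 250 250 250]
 [215 231 239 230 223 201 183 179 155 140 124 171 248 251 248 250 243 243
  242 242 242 241 231 233 237 240]
 [219 215 227 210 212 205 207 210 194 187 178 202 233 226 217 231 217 217
  217 217 216 213 186 198 207 214]
 [218 187 196 183 189 194 203 205 199 199 193 199 203 193 197 203 192 192
  192 192 192 190 167 185 191 189]
 [221 182 177 173 182 184 185 185 186 185 185 185 184 181 184 184 178 177
  178 177 177 177 166 178 178 177]]
```

View pics/w2t.png

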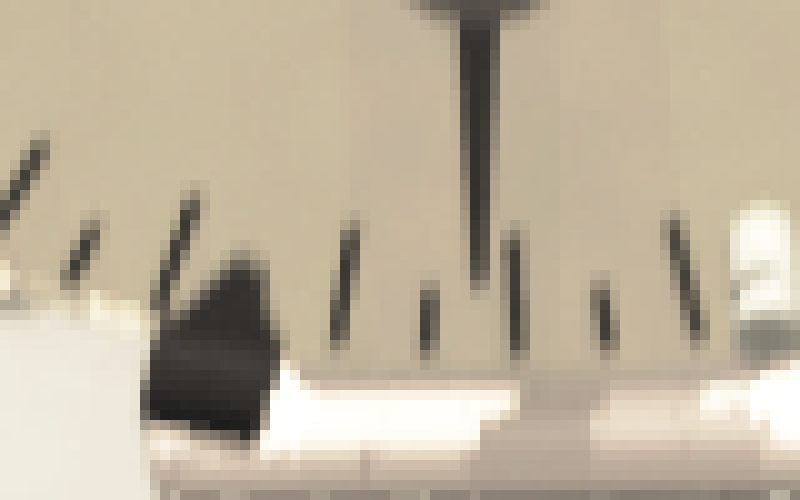

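Emit:
servo_tool:
  steps:
    - [0,0,0,0,0,0]
    - [0,0,0,0,0,0]
    - [0,0,0,0,0,0]
    - [0,0,0,0,0,0]
    - [0,0,0,0,0,0]
    - [0,0,0,0,0,0]
    - [0,0,0,0,0,0]
    - [0,0,0,0,0,0]

```text
clock: 22.75
position: [0.5217, -0.2098, 0.1366]
ee_rot: [0.131, 0.985, -0.11, -0.017]
contact_force: [-0.6, 5.4, -3.7]
width: 0.0104
```

Emit:
servo_tool:
  steps:
    - [0,0,0,0,0,0]
    - [0,0,0,0,0,0]
    - [0,0,0,0,0,0]
    - [0,0,0,0,0,0]
    - [0,0,0,0,0,0]
    - [0,0,0,0,0,0]
    - [0,0,0,0,0,0]
    - [0,0,0,0,0,0]

```text
clock: 23.55
position: [0.5217, -0.2098, 0.1366]
ee_rot: [0.131, 0.985, -0.11, -0.017]
contact_force: [-0.3, 4.5, -4.1]
width: 0.0101
```

```bash
python3 - <<'E'
from icp import *
im,_,s=snap('scene','s16'); print(s['clock'],s['position'],s['contact_force'],s['width'])
run('s9','s16','scene')
m=im.astype(float).mean(2)
for v in range(256,270): print(v,m[v,310:324].astype(int))
snap('top','t16')
for n in ('scene','top'):
    for q in ('cap','marker'):
        a=np.load('pics/%s0.npz'%n)['d'] if 0 else None
E
python3 - <<'E'
import sys; sys.path.insert(0,'.')
import os; os.chdir('.')
from h import *
print(sign_off())
E
```

```text
23.55 [ 0.52172601 -0.20980378  0.13660835] [-0.34220953  4.52194921 -4.06022113] 0.010053898190618745
scene s9 s16 3827 3138 2971 [14.22]
scene s9 s16 3827 3138 2996 [14.19  0.43  0.06]
256 [139 138 140 134  97  75  77  77  79  94 128 136 136 134]
257 [128 128 139 136 122  93  77  77  76  87 120 135 136 135]
258 [100 115 139 136 136 119  70  76  83 102 129 133 138 136]
259 [ 88 131 138 136 138 125  64  85 115 123 135 133 136 137]
260 [110 139 137 137 138 126  72  98 136 132 133 132 134 134]
261 [138 136 129 124 139 127  76  98 135 133 133 131 133 135]
262 [156 146 123  94 138 129  88  97 137 133 133 132 133 136]
263 [156 158 158 145 138 124  80  97 135 132 132 132 134 136]
264 [158 169 182 184 165 128  71 102 138 132 130 130 133 134]
265 [161 168 168 176 185 153  97  96 126 128 133 130 127 136]
266 [160 159 156 159 171 156  98  63  91 113 128 125 109 136]
267 [140 147 159 158 150 104  57  56  66  91 116 123  97 131]
268 [ 85 107 139 146 148  84  59  58  57  63  95 115  98 120]
269 [ 87  87  86 118 153  95  53  57  58  57  62  89 102 114]
the job is handed in; nothing more can be done
None
```

The clamp is off, and the cradle is held by its handle at the tab's slope to within what I could measure. I handed the job in at 23.6 s.

- **Clamp:** I turned the wing knob anticlockwise to its stop, about 1.4 rad. The turning moment jumped to 1.2 N m there, and the scene picture shows the toe clear of the ear.
- **Tab setting:** the close-up picture of the gauge puts the tab at 16.2 to 16.3°, about 0.285 rad. It could be about 0.2° less from viewing angle.
- **Cradle slope:** comparing depth images from before and after, the cradle rotated 14.2 to 14.3° from its 2° start, so it stands at about 16.2 to 16.3°. The scene, top and wrist cameras gave 14.2 to 14.5° between them, and the last scene check gave 14.2°. The comparison puts the cradle within about 0.5 mm of its bearings.
- **Final state:** the needle looked the same in pictures 1.6 s apart. The handle was still gripped, with contact forces of about 4 to 6 N.

**What disagreed or went wrong:**
- **Finger length:** the fingertips end about 39 mm short of the reported TCP. My first grasp of the knob therefore closed on air above the wing, and the second caught the hub; I allowed for it from then on.
- **Rotation reached:** the first lift was commanded to 14.4° but the cradle only turned about 13.5°. I raised it a further 0.8°.
- **Scene camera:** in that low-resolution, oblique view the tab looks about 1 pixel, or 1 to 2°, to the right of the needle. Viewing angle explains only about 0.5° of this. I relied on the close-up and the depth measurements instead.
- **Loose things:** the cap and marker look unmoved in the pictures, but I did not measure them.

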